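# Fetch the hemmed-in setting block and restore the caddy

### The job

The small steel setting block sits in the cradle of the orange caddy, hemmed in by a camera module and a black plug adapter. First stand both of these upright on the blue side mat; then, while they wait there, take the block out and lay it flat on the middle of the steel inspection plate. Last, put the camera module and the adapter back exactly as they stood on the caddy, each at its own end, and leave the pen, the amber tape roll and the dark cup alone.

Things in the scene. Friction and masses are not known exactly. Their poses are not given: they have to be found in the camera images.
- cam_mid (a point): camera module, black frame with a pale grey square face, standing upright: 21 mm thick along its x, 52 mm wide along its y, 52 mm high, 46 g nominal. The point is its centre, 26 mm above its underside. Grasp it across the 21 mm. At the start it stands on one end of the caddy (either one), 52 mm side along the row.
- adapter_mid (a point): black plug adapter block, 46 mm along its x, 58 mm along its y, 40 mm high, 0.14 kg nominal. The point is its centre, 20 mm above its underside. Grasp it across the 46 mm. At the start it stands on the other end of the caddy, 58 mm side along the row.
- block_mid (a point): grey ground-steel setting block lying flat, 25 mm along its x, 40 mm along its y, 18 mm high, 0.16 kg nominal. The point is its centre, 9 mm above its underside. It starts in the middle of the caddy with its x along the row, 25 mm wide there; the cheeks bar a grasp over its 40 mm, and its neighbours, 7 to 11 mm away, bar one over its 25 mm until they are cleared.
- caddy: fixed orange caddy, a flat plate 68 mm (x) by 166 mm (y) and 6 mm thick, on which the three things stand in a row along y. Two upright cheeks, 27 mm long (y) and 6 mm thick, rise beside the block at x = +-28.5 mm (50 to 51 mm clear between them) to 27 mm above the bench. Two thin pale grey fields, centred at y = +-49 mm, mark the end places of the camera module and the adapter. Origin at the centre of its underside on the bench; z up.
- side_mat: fixed blue mat, 80 mm (x) by 150 mm (y), 3 mm thick, the side area with room for the module and the adapter next to each other along y. The white test jig standing behind the right part of the work rises to 0.18 m. Origin at the centre of its underside on the bench; z up.
- plate: fixed bright steel inspection plate, 80 x 80 mm, its top 15 mm above the bench, edges along x and y. Origin at the centre, at bench height; z up.
- pen: bystander: white and blue pen lying on the bench beyond the caddy row, 142 mm long, 11 mm thick; origin under its centre. Leave alone.
- amber_roll: bystander: amber tape roll lying flat, 60 mm across, 18 mm high; origin at the centre of its underside. Leave alone.
- dark_cup: bystander: dark grey open cup with small brass parts, 56 mm across, 27 mm high; origin at the centre of its underside. Leave alone.

How it is judged:
On the way, in this order (a step that is already met when the one before it is completed fails the run):
1. the camera module and the adapter both stand upright on the blue mat, the block still in its cradle (x of cam_mid in the frame of side_mat between -0.04 and 0.04 m and y of cam_mid in the frame of side_mat between -0.075 and 0.075 m and height (world z) of cam_mid below 0.035 m and angle between each of cam_mid, adapter_mid's own z axis and vertical below 0.15 rad and x of adapter_mid in the frame of side_mat between -0.04 and 0.04 m and y of adapter_mid in the frame of side_mat between -0.075 and 0.075 m and height (world z) of adapter_mid below 0.029 m and distance of block_mid from where it was at the start of the episode below 0.012 m), for 0.2 s.
2. the block lies flat on the middle of the steel plate (within 12 mm) while both wait on the mat (horizontal distance between block_mid and plate below 0.012 m and z of block_mid in the frame of plate between 0.02 and 0.029 m and angle between block_mid's own z axis and vertical below 0.1 rad and x of cam_mid in the frame of side_mat between -0.04 and 0.04 m and y of cam_mid in the frame of side_mat between -0.075 and 0.075 m and height (world z) of cam_mid below 0.035 m and angle between each of cam_mid, adapter_mid's own z axis and vertical below 0.15 rad and x of adapter_mid in the frame of side_mat between -0.04 and 0.04 m and y of adapter_mid in the frame of side_mat between -0.075 and 0.075 m and height (world z) of adapter_mid below 0.029 m), for 0.2 s.
At the end, for the whole second after the job is handed in: The setting block lies flat on the steel plate, its centre within 12 mm of the plate's centre; the camera module and the adapter stand upright on the caddy, each within 15 mm of where it stood at the start and turned less than 0.25 rad from the caddy's own direction; all at rest (horizontal distance between block_mid and plate below 0.012 m and z of block_mid in the frame of plate between 0.02 and 0.029 m and angle between each of block_mid, cam_mid, adapter_mid's own z axis and vertical below 0.1 rad and distance of each of cam_mid, adapter_mid from where it was at the start of the episode below 0.015 m and angle between the x axis of each of cam_mid, adapter_mid and the x axis of caddy, either way round below 0.25 rad and linear speed of each of cam, adapter, block below 0.02 m/s); the robot touches nothing.
It fails at once if the pen, the tape roll or the dark cup was moved more than 20 mm (distance of any of pen, amber_roll, dark_cup from where it was at the start of the episode above 0.02 m).
It fails at once if the camera module, the adapter or the block was tipped over (angle between any of cam_mid, adapter_mid, block_mid's own z axis and vertical above 0.8 rad).
It also fails if it takes over 136 s, if anything falls off the work surface, if the arm or the gripper's body presses on something with over 40 N, if the wrist force passes 120 N, or if a joint passes its speed limit or range.

### The arm

A 7-joint arm with a two-finger parallel gripper is mounted at the origin on a cart in front of the work surface, level with it; the furniture and walls round the work are solid. World frame = base frame: x ahead of the robot, y to its left, z up, the work surface at z = 0. Lengths are in m, angles in rad, forces in N, time in s.
With the tool pointing down it reaches from about 0.35 to 0.9 m from the base axis. Payload 8.1 kg.
Tool frame: the origin (TCP) lies at the very end of the fingers, on their centre line; the grasp point (between the pads) lies 19 mm behind it; y points along the fingers, z is the direction in which the jaws open and shut, and the axes are right-handed (so a half turn about y gives the same grasp; the last joint's range is limited). The gripper opens to 92 mm and grips with 3 to 60 N. Pads are 19 mm wide; open, the fingers measure 130 mm over their backs; the gripper's body (75 mm by 190 mm) begins 47 mm behind the grasp point.
Start: joints at [-1.423, 0.434, 0.025, 1.573, -0.012, 1.134, -0.075], TCP at [0.155, 0.605, 0.227] pointing down, gripper open.
Joint ranges: [-2.62, 2.62], [-0.44, 2.09], [-1.27, 1.32], [0.08, 2.57], [-1.32, 4.46], [0.12, 2], [-2.74, 2.74]. Speed limits (rad/s): [2.22, 2.22, 3.01, 3.01, 3.14, 3.14, 3.14].

### API

Orientations are given as a rotation vector (axis times angle).
In Python, from bench import readout, grab_frame, order, find_in gives the robot as it stands.
- The arm moves only by the tool play_rows, never from a script. Its arguments are lists of equal length, an entry for each row: "translation": the shift along the tool's x, y, z in cm, a list of three; "delta_rot": the turn, a rotation vector about the tool's x, y, z in degrees, a list of three. In form: {"translation": [[dx, dy, dz], ...], "delta_rot": [[wx, wy, wz], ...]}. A call has 1 to 5 rows; each row shifts and turns the commanded pose from where the row before left it, along the tool's axes as they then stand; what a row does not reach is not made up. A row lasts 1/8 s, in which the tool goes at most 62.5 mm and 10.7 degrees, less where a joint would pass 70% of its speed; a pose out of reach is approached as far as the arm can. A call is refused whole if a number of a shift passes 6.25 or a number of a turn 10.7, either way. A call with a gripper value outside its range is refused whole. "grip" is the closure, from 0 (fully open) to 1 (shut), set as the call begins (left out, the last holds). The fingers move at their own pace and stop on an object; "squeeze" is the grip in N (left out, the last holds). Time passes only in rows, so rows that do not move let the fingers close. It gives the time, the measured TCP pose, the force and the opening at its end, in the units of the state.
- readout.get_state(): the state, without advancing time (a new reading comes with each control period).
- grab_frame(name): name is "scene" or "top" or "wrist"; returns a dict with "pixels" (400x640x3 uint8, red, green, blue), "fovy" (degrees; the focal length in pixels is half the picture's height over the tangent of half this angle, whatever the lens; pixels are square), "cx", "cy" (the principal point, pixels), "k1" (the pictures are not rectified: a ray, as slopes to the right and down, at radius r is drawn at 1 + k1 r^2 times it, then the intrinsics apply), "rvec" (rotation vector, rad) and "tvec" (3), from world to camera coordinates, as OpenCV has them; the wrist camera has in their place "hand_eye" (4x4, takes a point from camera to tool coordinates, whose origin is the TCP and whose axes are the tool frame's). Camera axes: x right, y down, z forward; pixel columns grow to the right and rows downward; lengths in m; the calibration is good to about 2 mm. A picture is of the moment at which its call begins: read the wrist's pose just before it. There is no depth.
- order.close_job(): hands the job in, once; it reports no verdict.
Trained networks look in the newest picture that a camera, given by its name, has taken for a name from the list of things; names that differ only in an ending like _2 or _b are one class to them, and where a whole thing is asked for, a point or a joint stands for the part that bears it (a point fixed in the world has none). Each returns a list of dicts, best first, with "confidence" (0 to 1); they miss things now and then, are a little off and sometimes report something else, mostly with a low value. They report only what shows in the picture. A call takes as long as a camera call.
- find_in(name, camera): "point" ([x, y, z] in m, in the coordinates of the camera as it stood for that picture, good to about 4 mm: the middle of the surface that is visible of it).
The state is a dict: "time": time; "q": joint angles; "qd": joint speeds; "effort": joint torques, N m; "tool_pos": TCP position; "tool_rot": TCP orientation; "ft_force": force on the tool from outside, world axes, zero at the start; "ft_torque": the same for the moment, N m; "opening": finger opening in m.
Only numpy, scipy, OpenCV 4.12 (cv2) and the standard library are available. Lean on these libraries where they do the work, as an engineer would, in place of code of your own. Each camera call takes 0.05 s, during which the arm holds its last target.

## Working session

There is one attempt and no reset: what is moved stays moved. The work goes in short steps, Python scripts to look and compute and a tool call to move; the robot and the scene stay as the last step left them, time stands still between calls to the robot, and variables do not carry over. Pictures are saved under pics/ and viewed, and the job is handed in when it is done.

Besides the shell and the picture viewer there is one more tool, called after ">>>" as a command line: name --argument value ..., lists and objects as JSON in quotes. play_rows: Moves the arm, as the interface text tells. Its arguments: {"type":"object","properties":{"translation":{"type":"array","items":{"type":"array","items":{"type":"number"}}},"delta_rot":{"type":"array","items":{"type":"array","items":{"type":"number"}}},"grip":{"type":"number"},"squeeze":{"type":"number"}},"required":["translation","delta_rot"]}

```bash
ls; mkdir -p pics; python3 - <<'E'
from bench import readout, grab_frame, order, find_in
import cv2,json
s=readout.get_state(); print({k:(v if not hasattr(v,'tolist') else v.tolist()) for k,v in s.items()})
for n in ["scene","top","wrist"]:
    f=grab_frame(n); cv2.imwrite(f"pics/{n}0.png",f["pixels"][:,:,::-1])
    print(n,{k:v for k,v in f.items() if k!="pixels"})
    for o in ["cam_mid","adapter_mid","block_mid","caddy","side_mat","plate","pen","amber_roll","dark_cup"]:
        r=find_in(o,n); print(o,r[:2])
print(readout.get_state()["time"])
E
```

```text
pics
{'time': 0.0, 'q': [-1.4225987939812113, 0.435262423485212, 0.02496336356502916, 1.5740995550224464, -0.011613216768844635, 1.133992871278818, -0.07510090826551576], 'qd': [-0.00044211524002725055, 0.0008555559730094327, -0.0010595639426736155, -0.0009696595837728578, 0.0003479270556291679, 0.0024235604155039155, -0.00040605548203210455], 'effort': [-0.0010455029405420646, -66.78389310836792, 0.984782986342907, -31.446887254714966, -0.06047720555216074, 0.04256469430401921, 0.0001706001603452023], 'tool_pos': [0.15502879631577882, 0.6049362407874009, 0.2259194045915985], 'tool_rot': [-1.5634271241310407, 0.19703545924470334, -0.19692313105088663], 'ft_force': [-0.8638305912980865, 0.10391238811610921, 0.051195510801547266], 'ft_torque': [0.03556466227775355, 0.028683321678434126, 0.0559504600985414], 'opening': 0.09148876682060289}
scene {'fovy': 46.69512146903806, 'cx': 322.50370385431864, 'cy': 194.22006589740312, 'k1': -0.12801805468892763, 'rvec': array([ 2.11427876, -0.72507393,  0.36555187]), 'tvec': array([-0.44204107,  0.2321467 ,  0.76278111])}
cam_mid [{'point': [-0.22
[... 1622 characters left out ...]
{'point': [-0.1983, -0.0723, 0.8996], 'confidence': 0.61}]
dark_cup [{'point': [-0.1193, -0.1431, 0.9136], 'confidence': 0.79}]
wrist {'fovy': 67.81360115689452, 'cx': 325.0668355886226, 'cy': 199.65542583775354, 'k1': -0.02193420890042444, 'hand_eye': array([[-6.42425121e-04,  9.57452097e-01,  2.88591526e-01,
        -7.85908755e-02],
       [-3.14109113e-04, -2.88591765e-01,  9.57452189e-01,
        -1.59074925e-01],
       [ 9.99999744e-01,  5.24442110e-04,  4.86143028e-04,
         1.41236587e-03],
       [ 0.00000000e+00,  0.00000000e+00,  0.00000000e+00,
         1.00000000e+00]])}
cam_mid []
adapter_mid []
block_mid []
caddy []
side_mat []
plate []
pen []
amber_roll []
dark_cup []
1.5
```

View pics/top0.png

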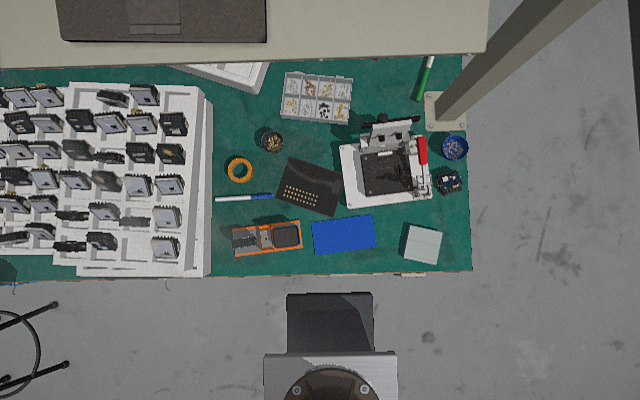

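View pics/scene0.png

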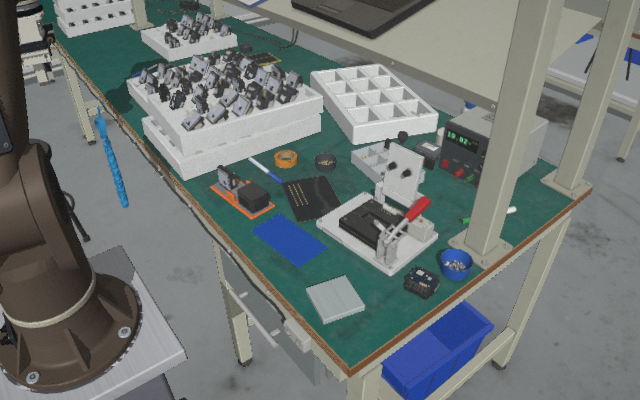

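```bash
cat > h.py <<'E'
import numpy as np, cv2
from scipy.spatial.transform import Rotation as R
C={'top':dict(fovy=56.69938339613314,cx=321.5717844249053,cy=197.97133297418398,k1=0.004624632340799908,rvec=np.array([2.14854172,-2.20695371,0.0521234]),tvec=np.array([0.02275735,0.52419704,0.87212219])),
'scene':dict(fovy=46.69512146903806,cx=322.50370385431864,cy=194.22006589740312,k1=-0.12801805468892763,rvec=np.array([2.11427876,-0.72507393,0.36555187]),tvec=np.array([-0.44204107,0.2321467,0.76278111]))}
def K(c):
    f=200/np.tan(np.radians(c['fovy'])/2); return np.array([[f,0,c['cx']],[0,f,c['cy']],[0,0,1]])
def ray(c,px):
    d=np.array([c['k1'],0,0,0,0.])
    u=cv2.undistortPoints(np.array(px,float).reshape(-1,1,2),K(c),d).reshape(-1,2)
    return np.c_[u,np.ones(len(u))]
def ext(c,state=None):
    """cam->world R, origin"""
    if 'hand_eye' in c:
        T=np.eye(4);T[:3,:3]=R.from_rotvec(state['tool_rot']).as_matrix();T[:3,3]=state['tool_pos'];T=T@c['hand_eye'];return T[:3,:3],T[:3,3]
    r=R.from_rotvec(c['rvec']).as_matrix(); return r.T,-r.T@c['tvec']
def onz(c,px,z,state=None):
    r,o=ext(c,state); d=ray(c,px)@r.T
    return o+d*((z-o[2])/d[:,2])[:,None]
def w(c,p,state=None):
    r,o=ext(c,state); return r@np.array(p)+o
def proj(c,P,state=None):
    r,o=ext(c,state); P=np.atleast_2d(P)
    q=(P-o)@r
    return cv2.projectPoints(q,np.zeros(3),np.zeros(3),K(c),np.array([c['k1'],0,0,0,0.]))[0].reshape(-1,2)
E
python3 - <<'E'
from h import *
print('top cam at',ext(C['top'])[1],'scene',ext(C['scene'])[1])
T=dict(cam=[-0.178,0.0989,0.8493],ad=[-0.0813,0.0926,0.8582],block=[-0.1324,0.0966,0.8826],caddy=[-0.1537,0.0887,0.8936],mat=[0.0551,0.0854,0.8945],plate=[0.2372,0.1101,0.8809],pen=[-0.1892,-0.0023,0.9029],roll=[-0.1983,-0.0723,0.8996],cup=[-0.1193,-0.1431,0.9136])
S=dict(cam=[-0.2237,-0.0386,1.0601],ad=[-0.1484,0.0051,0.9964],block=[-0.2015,-0.0106,1.0486],caddy=[-0.2002,0.0196,1.0424],mat=[-0.0686,0.096,0.9424],plate=[0.0225,0.1816,0.8105],pen=[-0.1457,-0.0591,1.1429],roll=[-0.0889,-0.0898,1.1768],cup=[0.0073,-0.0815,1.16])
for k in T: print(k,w(C['top'],T[k]).round(4),w(C['scene'],S[k]).round(4))
print(R.from_rotvec([-1.5634271241310407, 0.19703545924470334, -0.19692313105088663]).as_matrix().round(3))
E
```

```text
top cam at [ 0.46472245 -0.00763671  0.90546798] scene [ 0.05767991 -0.64468632  0.64201246]
cam [0.4279 0.1886 0.0552] [0.418  0.1818 0.0399]
ad [0.4323 0.0919 0.0448] [0.43   0.0746 0.043 ]
block [0.4312 0.1435 0.0212] [0.4196 0.1476 0.0244]
caddy [0.4404 0.1648 0.0112] [0.4065 0.1287 0.0038]
mat [ 0.4383 -0.044   0.0063] [ 0.4331 -0.0514  0.0024]
plate [ 0.408  -0.2255  0.0146] [ 0.4087 -0.2312  0.0125]
pen [0.5327 0.198  0.0087] [0.5279 0.1959 0.007 ]
roll [0.6026 0.2051 0.0169] [0.6007 0.197  0.0115]
cup [0.6721 0.1244 0.0061] [0.6653 0.1234 0.015 ]
[[ 0.969 -0.     0.248]
 [-0.248 -0.002  0.969]
 [ 0.    -1.    -0.002]]
```

```bash
python3 - <<'E'
import cv2
a=cv2.imread('pics/top0.png')
cv2.imwrite('pics/top0z.png',cv2.resize(a[190:272,205:325],None,fx=6.6,fy=6.6,interpolation=cv2.INTER_CUBIC))
cv2.imwrite('pics/top0z2.png',cv2.resize(a[190:275,300:460],None,fx=5,fy=5,interpolation=cv2.INTER_CUBIC))
a=cv2.imread('pics/scene0.png')
cv2.imwrite('pics/sc0z.png',cv2.resize(a[140:260,180:340],None,fx=5,fy=5,interpolation=cv2.INTER_CUBIC))
E
```

```text
(no output)
```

View pics/top0z.png

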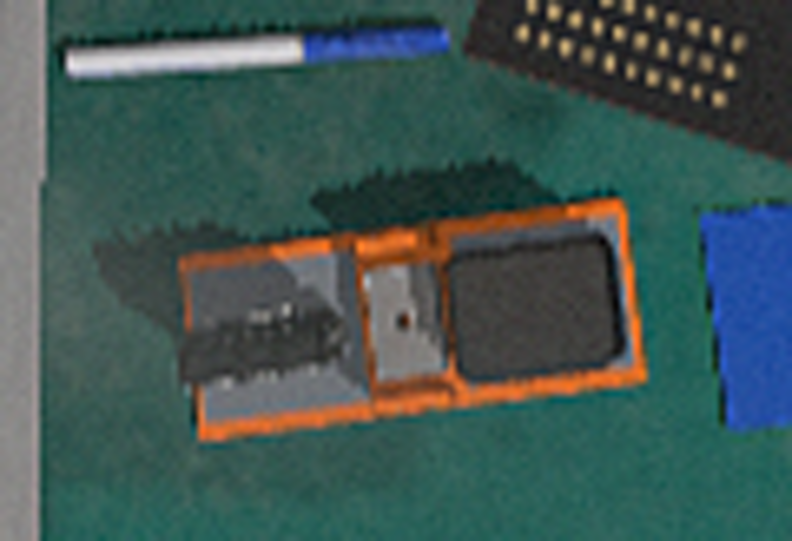

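View pics/top0z2.png

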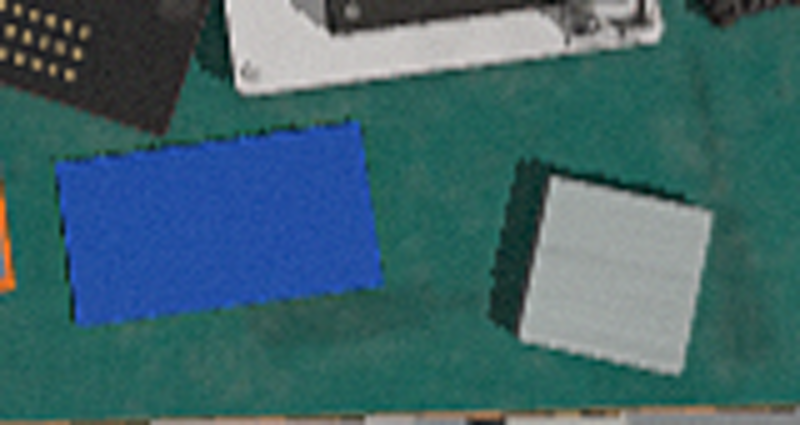

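View pics/sc0z.png

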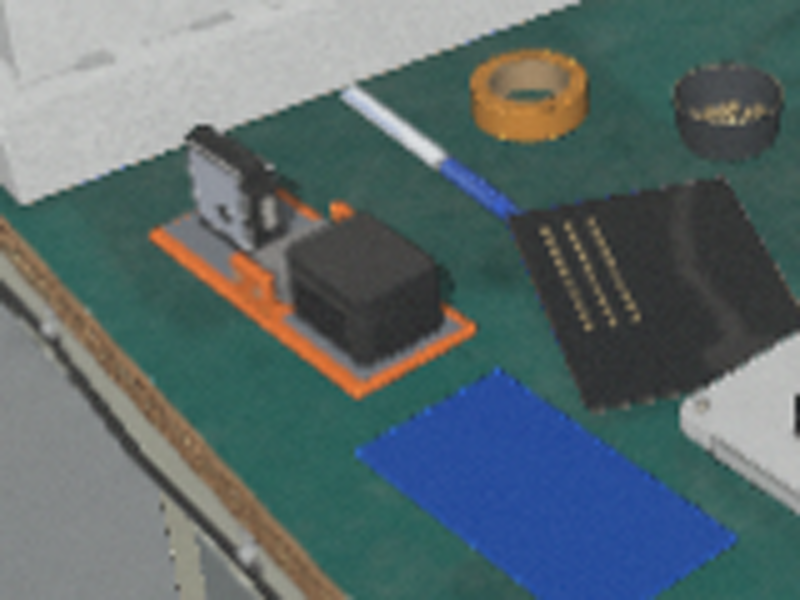

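```bash
python3 - <<'E'
from h import *
def z1(p): return (np.array(p,float)+.5)/6.6+[205,190]-.5
def z2(p): return (np.array(p,float)+.5)/5+[300,190]-.5
c=C['top']
def show(n,px,z):
    P=onz(c,px,z); print(n,P[:,:2].round(4).tolist(),'ctr',P[:,:2].mean(0).round(4)); 
    for i in range(len(P)-1):
        d=P[i+1]-P[i]; print('   len',np.linalg.norm(d).round(4),'ang',np.degrees(np.arctan2(d[1],d[0])).round(1))
show('caddy TL TR BR BL',z1([(180,258),(623,200),(647,380),(200,440)]),.006)
show('mat',z2([(57,161),(358,121),(384,287),(77,326)]),.003)
show('plate',z2([(551,174),(713,211),(682,376),(520,341)]),.015)
show('adapter top',z1([(447,255),(605,233),(622,360),(458,383)]),.046)
show('cam top',z1([(182,340),(335,315),(340,345),(185,380)]),.058)
show('block top',z1([(362,270),(425,262),(440,375),(375,385)]),.024)
show('tray edge',[(212,110),(210,272)],.0)
show('tray edge z.1',[(212,110),(210,272)],.1)
show('jig base',[(344,208),(430,197),(340,150)],.02)
show('jig lever',[(418,140),(424,163)],.15)
show('jig clamp',[(376,115),(361,130)],.15)
show('table front',[(300,275),(460,270)],.0)
E
```

```text
caddy TL TR BR BL [[0.4567, 0.2289], [0.4737, 0.0651], [0.4078, 0.0578], [0.39, 0.2222]] ctr [0.432  0.1435]
   len 0.1646 ang -84.1
   len 0.0663 ang -173.6
   len 0.1653 ang 96.2
mat [[0.4683, 0.0362], [0.4838, -0.1105], [0.4035, -0.1201], [0.3885, 0.0284]] ctr [ 0.436  -0.0415]
   len 0.1475 ang -83.9
   len 0.0809 ang -173.1
   len 0.1493 ang 95.8
plate [[0.4559, -0.2], [0.4364, -0.2758], [0.3591, -0.2575], [0.3773, -0.182]] ctr [ 0.4072 -0.2288]
   len 0.0783 ang -104.4
   len 0.0794 ang 166.7
   len 0.0777 ang 76.4
adapter top [[0.4556, 0.1242], [0.4619, 0.0685], [0.4175, 0.0635], [0.4109, 0.1211]] ctr [0.4365 0.0943]
   len 0.0561 ang -83.6
   len 0.0447 ang -173.6
   len 0.058 ang 96.5
cam top [[0.4288, 0.2148], [0.4361, 0.1615], [0.4257, 0.1599], [0.415, 0.2139]] ctr [0.4264 0.1875]
   len 0.0537 ang -82.2
   len 0.0105 ang -171.3
   len 0.055 ang 101.2
block top [[0.4508, 0.1583], [0.4531, 0.1355], [0.4125, 0.1308], [0.4096, 0.1543]] ctr [0.4315 0.1447]
   len 0.0229 ang -84.3
   len 0.0408 ang -173.3
   len 0.0236 ang 97.2
tray edge [[0.7539, 0.2773], [0.3531, 0.2848]] ctr [0.5535 0.281 ]
   len 0.4009 ang 178.9
tray edge z.1 [[0.7219, 0.2459], [0.3654, 0.2525]] ctr [0.5437 0.2492]
   len 0.3566 ang 178.9
jig base [[0.499, -0.0443], [0.5197, -0.2494], [0.6392, -0.0388]] ctr [ 0.5526 -0.1108]
   len 0.2062 ang -84.2
   len 0.2421 ang 60.4
jig lever [[0.6295, -0.1948], [0.5815, -0.2049]] ctr [ 0.6055 -0.1999]
   len 0.049 ang -168.1
jig clamp [[0.6845, -0.1107], [0.654, -0.0788]] ctr [ 0.6692 -0.0947]
   len 0.0442 ang 133.6
table front [[0.3407, 0.066], [0.3437, -0.3183]] ctr [ 0.3422 -0.1261]
   len 0.3843 ang -89.6
```

```bash
cat > plan.py <<'E'
import sys
from h import *
from bench import readout
# usage: plan.py maxmm x y z ang [x y z ang ...]   ang: direction (deg) of tool z in world, tool straight down
def goalR(a):
    a=np.radians(a); z=np.array([np.cos(a),np.sin(a),0]); y=np.array([0,0,-1.]); return np.c_[np.cross(y,z),y,z]
def main():
    s=readout.get_state(); p=np.array(s['tool_pos']); Rm=R.from_rotvec(s['tool_rot'])
    zz=Rm.as_matrix()[:,2]
    print('t',round(s['time'],2),'pos',p.round(4),'ang',np.degrees(np.arctan2(zz[1],zz[0])).round(1),'tilt',np.degrees(np.arccos(-Rm.as_matrix()[2,1])).round(2),'open',round(s['opening'],4),'F',np.round(s['ft_force'],1),'q',np.round(s['q'],2))
    a=sys.argv[1:]
    if not a: return
    mm=float(a[0])/1000; v=[float(x) for x in a[1:]]
    T=[];W=[]
    for i in range(0,len(v),4):
        g=np.array(v[i:i+3]); G=R.from_matrix(goalR(v[i+3]))
        n=max(1,int(np.ceil(max(np.linalg.norm(g-p)/mm,np.degrees((Rm.inv()*G).magnitude())/9-1e-6))))
        dr=(Rm.inv()*G).as_rotvec()/n; p0=p.copy()
        for k in range(n):
            t=Rm.inv().apply(p0+(g-p0)*(k+1)/n-p)*100; t=t.round(2); w=np.degrees(dr).round(1)
            T.append(t.tolist()); W.append(w.tolist())
            p=p+Rm.apply(t/100); Rm=Rm*R.from_rotvec(np.radians(w))
    for i in range(0,len(T),5): print('CALL\n {"translation":',T[i:i+5],', "delta_rot":',W[i:i+5],'}')
    print('end',p.round(4))
main()
E
python3 plan.py 45 .30 .36 .28 40  .38 .14 .26 6.3
```

```text
t 1.5 pos [0.1551 0.6055 0.2267] ang 75.6 tilt 0.0 open 0.0916 F [0.2 0.1 0.7] q [-1.42  0.43  0.02  1.57 -0.01  1.13 -0.08]
CALL
 {"translation": [[2.88, -0.76, -2.88], [3.12, -0.76, -2.62], [3.34, -0.76, -2.33], [3.53, -0.76, -2.02], [3.7, -0.77, -1.7]] , "delta_rot": [[-0.0, 5.1, 0.0], [-0.0, 5.1, 0.0], [-0.0, 5.1, 0.0], [-0.0, 5.1, 0.0], [-0.0, 5.1, 0.0]] }
CALL
 {"translation": [[3.84, -0.76, -1.37], [3.94, -0.76, -1.01], [3.67, 0.33, -1.33], [3.78, 0.34, -0.97], [3.85, 0.33, -0.59]] , "delta_rot": [[-0.0, 5.1, 0.0], [-0.0, 5.1, 0.0], [-0.0, 5.6, -0.0], [-0.0, 5.6, -0.0], [-0.0, 5.6, -0.0]] }
CALL
 {"translation": [[3.9, 0.34, -0.22], [3.9, 0.33, 0.17], [3.86, 0.33, 0.54]] , "delta_rot": [[-0.0, 5.6, -0.0], [-0.0, 5.6, -0.0], [-0.0, 5.6, -0.0]] }
end [0.38 0.14 0.26]
```

>>> play_rows --translation '[[2.9,-0.8,-2.9],[3.1,-0.8,-2.6],[3.3,-0.8,-2.3],[3.5,-0.8,-2.0],[3.7,-0.8,-1.7]]' --delta_rot '[[0,5.1,0],[0,5.1,0],[0,5.1,0],[0,5.1,0],[0,5.1,0]]'

```text
time: 2.12
tool_pos: [0.2588, 0.4298, 0.2671]
tool_rot: [-1.5, 0.547, -0.547]
ft_force: [0.7, -0.4, 0.1]
opening: 0.0915
```

>>> play_rows --translation '[[3.8,-0.7,-1.4],[3.9,-0.7,-1.0],[3.7,0.3,-1.3],[3.8,0.3,-1.0],[3.8,0.3,-0.6]]' --delta_rot '[[0,5.1,0],[0,5.1,0],[0,5.6,0],[0,5.6,0],[0,5.6,0]]'

```text
time: 2.75
tool_pos: [0.3393, 0.25, 0.2719]
tool_rot: [-1.372, 0.909, -0.909]
ft_force: [0.9, -0.8, -0.3]
opening: 0.092
```

>>> play_rows --translation '[[3.9,0.3,-0.2],[3.9,0.3,0.2],[3.9,0.3,0.5],[0,0,0]]' --delta_rot '[[0,5.6,0],[0,5.6,0],[0,5.6,0],[0,0,0]]'

```text
time: 3.25
tool_pos: [0.3796, 0.1382, 0.2628]
tool_rot: [-1.257, 1.132, -1.132]
ft_force: [-1.3, -0.5, 1.1]
opening: 0.0918
```

```bash
python3 plan.py; cat > shot.py <<'E'
import sys,pickle,cv2
from bench import *
n,f=sys.argv[1],sys.argv[2]
s=readout.get_state(); fr=grab_frame(n); pickle.dump((s,fr),open('pics/'+f+'.pkl','wb'))
cv2.imwrite('pics/'+f+'.png',fr['pixels'][:,:,::-1])
from h import *
for o in sys.argv[3:]:
    for r in find_in(o,n)[:2]: print(o,w(fr,r['point'],s).round(4),r['confidence'])
E
python3 shot.py wrist w1 cam_mid adapter_mid block_mid caddy
```

```text
t 3.25 pos [0.3796 0.1382 0.2628] ang 6.0 tilt 0.02 open 0.0918 F [-1.3 -0.5  1.1] q [-0.94  0.01  0.47  2.04 -0.    1.09 -0.36]
cam_mid [0.4217 0.199  0.0575] 0.97
block_mid [0.4306 0.1447 0.024 ] 0.93
caddy [0.4159 0.173  0.0064] 0.7
```

View pics/w1.png

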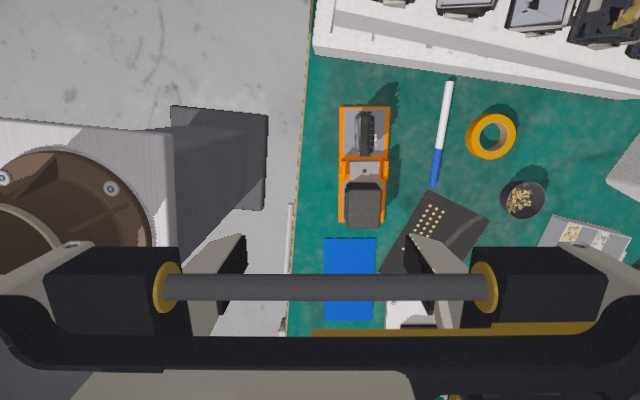

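```bash
python3 - <<'E'
import cv2
a=cv2.imread('pics/w1.png')
cv2.imwrite('pics/w1z.png',cv2.resize(a[95:239,320:480],None,fx=5,fy=4,interpolation=cv2.INTER_CUBIC) if 0 else cv2.resize(a[98:236,325:410],None,fx=4.3,fy=4.3,interpolation=cv2.INTER_CUBIC))
E
```

```text
(no output)
```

View pics/w1z.png

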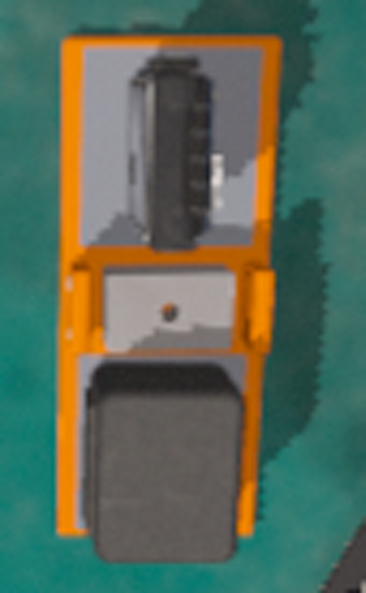

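```bash
cat > m.py <<'E'
from h import *
import pickle
def load(f): return pickle.load(open('pics/'+f+'.pkl','rb'))
def show(n,sf,px,z,u=None):
    s,f=sf
    P=onz(f,px,z,s); print(n,P[:,:2].round(4).tolist(),'ctr',P[:,:2].mean(0).round(4)); 
    print('   ',[ (np.linalg.norm(P[i+1]-P[i]).round(4),np.degrees(np.arctan2(*(P[i+1]-P[i])[[1,0]])).round(1)) for i in range(len(P)-1)])
E
python3 - <<'E'
from m import *
sf=load('w1')
z=lambda p:(np.array(p,float)+.5)/4.3+[325,98]-.5
show('caddy',sf,z([(62,37),(281,37),(255,536),(57,536)]),.006)
show('cam top',sf,z([(147,75),(208,75),(196,247),(152,247)]),.058)
show('adapter',sf,z([(97,390),(243,390),(235,562),(98,562)]),.046)
show('block',sf,z([(106,268),(236,268),(233,350),(104,352)]),.024)
E
```

```text
caddy [[0.3894, 0.2245], [0.4571, 0.2318], [0.4758, 0.067], [0.4073, 0.0597]] ctr [0.4324 0.1457]
    [(np.float64(0.0681), np.float64(6.1)), (np.float64(0.1659), np.float64(-83.6)), (np.float64(0.0689), np.float64(-174.0))]
cam top [[0.4115, 0.2162], [0.4281, 0.218], [0.4318, 0.1709], [0.4194, 0.1696]] ctr [0.4227 0.1937]
    [(np.float64(0.0167), np.float64(6.1)), (np.float64(0.0472), np.float64(-85.5)), (np.float64(0.0125), np.float64(-173.9))]
adapter [[0.4103, 0.1232], [0.4544, 0.1279], [0.4609, 0.0721], [0.4177, 0.0676]] ctr [0.4358 0.0977]
    [(np.float64(0.0443), np.float64(6.0)), (np.float64(0.0562), np.float64(-83.4)), (np.float64(0.0434), np.float64(-174.0))]
block [[0.4104, 0.1571], [0.4509, 0.1614], [0.454, 0.1353], [0.4132, 0.1303]] ctr [0.4321 0.146 ]
    [(np.float64(0.0407), np.float64(6.1)), (np.float64(0.0262), np.float64(-83.1)), (np.float64(0.0411), np.float64(-173.0))]
```

```bash
python3 plan.py 40 .425 .193 .13 6.3
```

```text
t 3.5 pos [0.3787 0.1419 0.2628] ang 6.5 tilt 0.01 open 0.0922 F [-0.3  0.2 -0.7] q [-0.94  0.01  0.47  2.04 -0.01  1.09 -0.36]
CALL
 {"translation": [[-1.14, 3.32, 1.29], [-1.14, 3.32, 1.3], [-1.14, 3.32, 1.29], [-1.14, 3.32, 1.29]] , "delta_rot": [[-0.0, 0.0, -0.0], [-0.0, 0.0, -0.0], [-0.0, 0.0, -0.0], [-0.0, 0.0, -0.0]] }
end [0.425 0.193 0.13 ]
```

>>> play_rows --translation '[[-1.1,3.3,1.3],[-1.1,3.3,1.3],[-1.1,3.3,1.3],[-1.2,3.3,1.3],[0,0,0]]' --delta_rot '[[0,0,0],[0,0,0],[0,0,0],[0,0,0],[0,0,0]]' --grip 0.35 --squeeze 20

```text
time: 4.12
tool_pos: [0.4246, 0.192, 0.1288]
tool_rot: [-1.265, 1.127, -1.126]
ft_force: [-0.5, 0.7, 0.0]
opening: 0.06
```

```bash
for i in 1 2 3; do python3 plan.py; done; python3 shot.py wrist w2 cam_mid adapter_mid block_mid;  python3 plan.py; python3 shot.py top t2; python3 shot.py scene s2; python3 plan.py
```

```text
t 4.12 pos [0.4246 0.192  0.1288] ang 6.5 tilt 0.25 open 0.06 F [-0.5  0.7  0. ] q [-0.89  0.31  0.45  2.09 -0.19  0.78 -0.22]
t 4.12 pos [0.4246 0.192  0.1288] ang 6.5 tilt 0.25 open 0.06 F [-0.5  0.7  0. ] q [-0.89  0.31  0.45  2.09 -0.19  0.78 -0.22]
t 4.12 pos [0.4246 0.192  0.1288] ang 6.5 tilt 0.25 open 0.06 F [-0.5  0.7  0. ] q [-0.89  0.31  0.45  2.09 -0.19  0.78 -0.22]
cam_mid [0.4242 0.1981 0.0618] 0.62
adapter_mid [0.4365 0.099  0.0443] 0.6
adapter_mid [0.5985 0.2101 0.0223] 0.55
block_mid [0.4334 0.1435 0.0263] 0.85
t 4.33 pos [0.4259 0.1914 0.1319] ang 6.3 tilt 0.09 open 0.0593 F [-0.3 -0.1  0.8] q [-0.89  0.31  0.45  2.09 -0.19  0.78 -0.22]
t 4.42 pos [0.426  0.1914 0.1319] ang 6.3 tilt 0.12 open 0.0596 F [ 0.5  0.6 -0.2] q [-0.89  0.31  0.45  2.09 -0.19  0.78 -0.22]
```

View pics/w2.png

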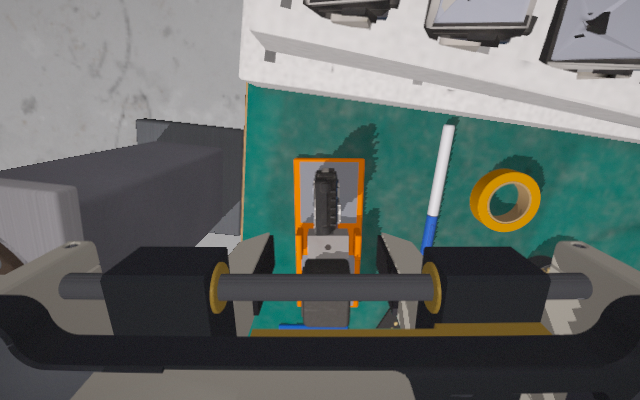

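View pics/s2.png

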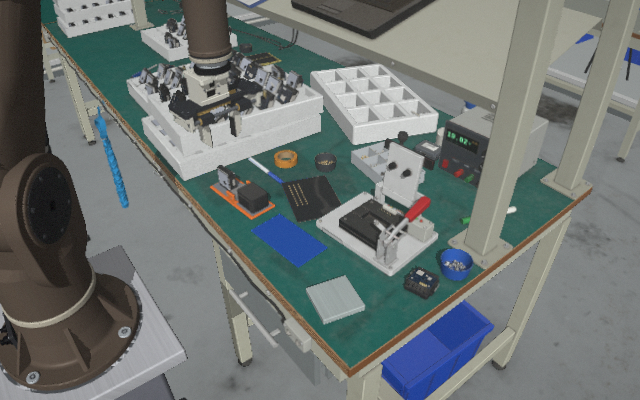

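```bash
python3 - <<'E'
from m import *
s,f=load('w2'); print(proj(f,[[.4246,.192,.13],[.4246,.192,.058],[.425,.193,.006]],s))
s,f2=load('s2'); print(proj(f2,[[.4246,.192,.13],[.4246,.192,.058],[.425,.193,.2]]))
import cv2
a=cv2.imread('pics/w2.png')
cv2.imwrite('pics/w2z.png',cv2.resize(a[150:330,240:420],None,fx=3.3,fy=3.3,interpolation=cv2.INTER_CUBIC))
a=cv2.imread('pics/s2.png')
cv2.imwrite('pics/s2z.png',cv2.resize(a[60:230,120:320],None,fx=3.5,fy=3.5,interpolation=cv2.INTER_CUBIC))
E
```

```text
[[324.74947622 252.20162395]
 [325.21391394 211.68263789]
 [325.93337245 193.33147705]]
[[220.8522562  140.80192118]
 [224.76951214 167.99224856]
 [216.78821224 112.0393633 ]]
```

View pics/w2z.png

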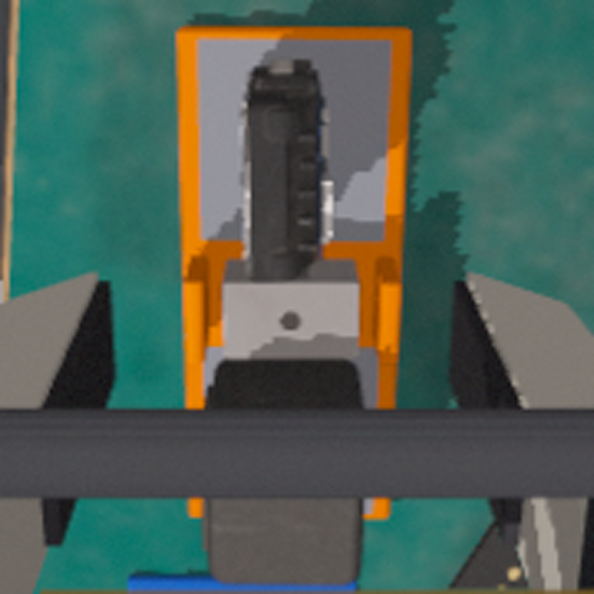

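View pics/s2z.png

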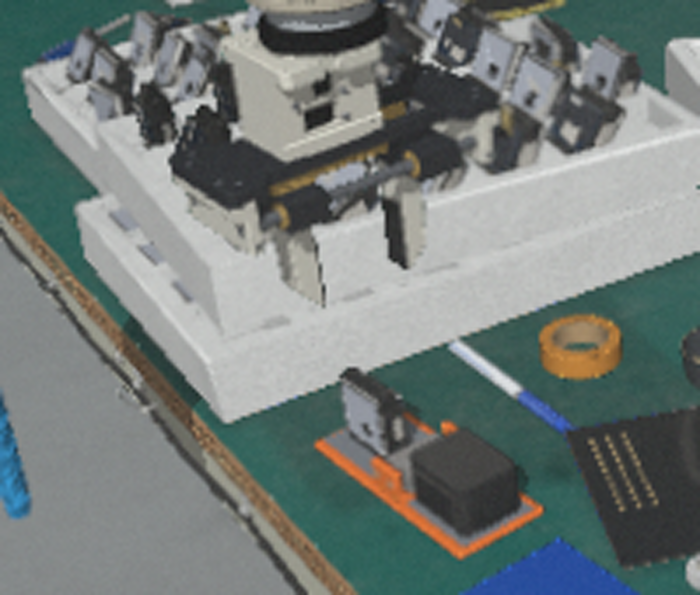

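View pics/t2.png

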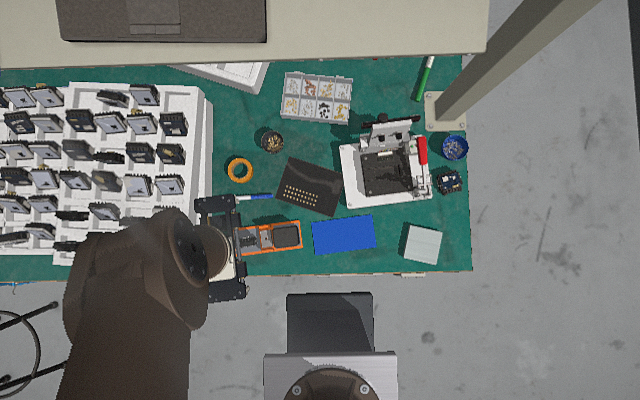

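```bash
python3 plan.py 30 .4265 .1945 .06 6.3 .4265 .1945 .020 6.3
```

```text
t 4.42 pos [0.426  0.1914 0.1319] ang 6.3 tilt 0.12 open 0.0596 F [ 0.5  0.6 -0.2] q [-0.89  0.31  0.45  2.09 -0.19  0.78 -0.22]
CALL
 {"translation": [[-0.1, 2.4, 0.03], [-0.09, 2.4, 0.02], [-0.1, 2.39, 0.03], [0.0, 2.0, -0.01], [0.0, 2.0, -0.0]] , "delta_rot": [[-0.0, 0.0, -0.0], [-0.0, 0.0, -0.0], [-0.0, 0.0, -0.0], [-0.0, 0.0, -0.0], [-0.0, 0.0, -0.0]] }
end [0.4265 0.1945 0.02  ]
```

>>> play_rows --translation '[[-0.1,2.4,0.03],[-0.1,2.4,0.03],[-0.1,2.4,0.03],[0,2.0,0],[0,2.0,0]]' --delta_rot '[[0,0,0],[0,0,0],[0,0,0],[0,0,0],[0,0,0]]'

```text
time: 5.05
tool_pos: [0.4267, 0.1947, 0.019]
tool_rot: [-1.258, 1.127, -1.127]
ft_force: [0.1, 0.0, -0.2]
opening: 0.0601
```

>>> play_rows --translation '[[0,0,0],[0,0,0]]' --delta_rot '[[0,0,0],[0,0,0]]'

```text
time: 5.3
tool_pos: [0.4268, 0.1946, 0.0197]
tool_rot: [-1.258, 1.127, -1.128]
ft_force: [-0.1, 0.5, -0.1]
opening: 0.0594
```

```bash
python3 plan.py; python3 shot.py wrist w3 cam_mid;python3 plan.py
```

```text
t 5.3 pos [0.4268 0.1946 0.0197] ang 6.3 tilt 0.08 open 0.0594 F [-0.1  0.5 -0.1] q [-0.79  0.5   0.34  2.18 -0.33  0.51 -0.1 ]
cam_mid [0.4235 0.2125 0.0591] 0.68
t 5.4 pos [0.4269 0.1948 0.0198] ang 6.3 tilt 0.11 open 0.0595 F [-0.3 -0.4 -0.1] q [-0.79  0.5   0.34  2.18 -0.33  0.51 -0.09]
```

View pics/w3.png

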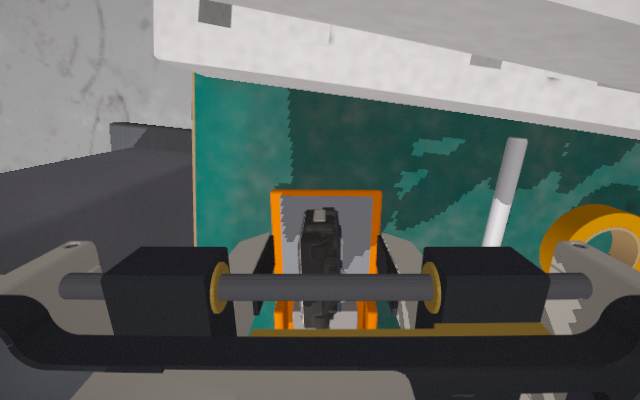

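>>> play_rows --translation '[[0,0,0],[0,0,0],[0,0,0],[0,0,0],[0,0,0]]' --delta_rot '[[0,0,0],[0,0,0],[0,0,0],[0,0,0],[0,0,0]]' --grip 1 --squeeze 15

```text
time: 6.02
tool_pos: [0.4262, 0.1944, 0.0187]
tool_rot: [-1.26, 1.128, -1.127]
ft_force: [-0.3, -0.2, 0.5]
opening: 0.0208
```

```bash
python3 plan.py 40 .427 .195 .12 6.3  .438 -.073 .12 6.3
```

```text
t 6.03 pos [0.4262 0.1944 0.0187] ang 6.3 tilt 0.01 open 0.0208 F [-0.3 -0.2  0.5] q [-0.79  0.5   0.34  2.18 -0.33  0.51 -0.09]
CALL
 {"translation": [[-0.02, -3.38, 0.03], [-0.02, -3.37, 0.03], [-0.01, -3.38, 0.03], [3.82, 0.0, -0.27], [3.82, 0.0, -0.26]] , "delta_rot": [[0.0, 0.0, 0.0], [0.0, 0.0, 0.0], [0.0, 0.0, 0.0], [0.0, 0.0, 0.0], [0.0, 0.0, 0.0]] }
CALL
 {"translation": [[3.83, 0.0, -0.27], [3.82, 0.0, -0.26], [3.82, 0.0, -0.27], [3.82, 0.0, -0.27], [3.82, 0.0, -0.26]] , "delta_rot": [[0.0, 0.0, 0.0], [0.0, 0.0, 0.0], [0.0, 0.0, 0.0], [0.0, 0.0, 0.0], [0.0, 0.0, 0.0]] }
end [ 0.438 -0.073  0.12 ]
```

>>> play_rows --translation '[[0,-3.4,0],[0,-3.4,0],[0,-3.4,0],[3.8,0,-0.3],[3.8,0,-0.3]]' --delta_rot '[[0,0,0],[0,0,0],[0,0,0],[0,0,0],[0,0,0]]'

```text
time: 6.65
tool_pos: [0.4288, 0.1177, 0.1212]
tool_rot: [-1.259, 1.126, -1.126]
ft_force: [1.3, -0.4, -0.4]
opening: 0.0206
```

>>> play_rows --translation '[[3.8,0,-0.3],[3.8,0,-0.3],[3.8,0,-0.3],[3.8,0,-0.3],[3.8,0,-0.3]]' --delta_rot '[[0,0,0],[0,0,0],[0,0,0],[0,0,0],[0,0,0]]'

```text
time: 7.28
tool_pos: [0.4345, -0.0735, 0.1207]
tool_rot: [-1.259, 1.127, -1.127]
ft_force: [0.6, 0.3, -1.1]
opening: 0.0213
```

```bash
python3 plan.py; python3 shot.py scene s4; python3 shot.py wrist w4; python3 plan.py 20 .4365 -.072 .06 6.3 .4365 -.072 .018 6.3
```

```text
t 7.28 pos [ 0.4345 -0.0735  0.1207] ang 6.3 tilt 0.01 open 0.0213 F [ 0.6  0.3 -1.1] q [-0.39  0.29  0.53  2.17 -0.22  0.73  0.41]
t 7.38 pos [ 0.4345 -0.0764  0.121 ] ang 6.0 tilt 0.09 open 0.0212 F [ 0.7  0.3 -0.9] q [-0.38  0.29  0.54  2.17 -0.22  0.73  0.41]
CALL
 {"translation": [[-0.11, 1.52, 0.06], [-0.1, 1.53, 0.06], [-0.11, 1.52, 0.06], [-0.1, 1.53, 0.06], [-0.0, 1.4, 0.0]] , "delta_rot": [[-0.0, -0.1, 0.0], [-0.0, -0.1, 0.0], [-0.0, -0.1, 0.0], [-0.0, -0.1, 0.0], [-0.0, 0.0, 0.0]] }
CALL
 {"translation": [[-0.01, 1.4, 0.0], [0.0, 1.4, 0.0]] , "delta_rot": [[-0.0, 0.0, 0.0], [-0.0, 0.0, 0.0]] }
end [ 0.4365 -0.072   0.018 ]
```

View pics/s4.png

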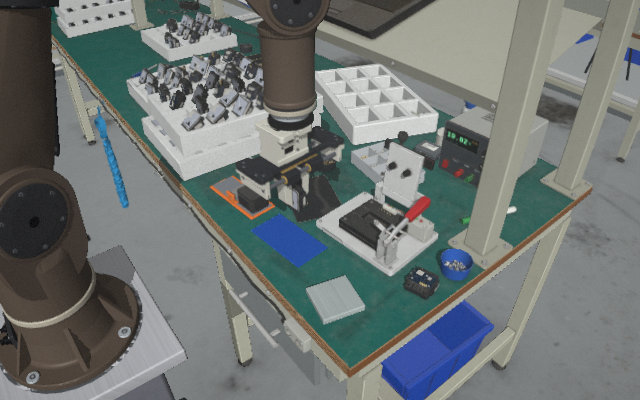

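View pics/w4.png

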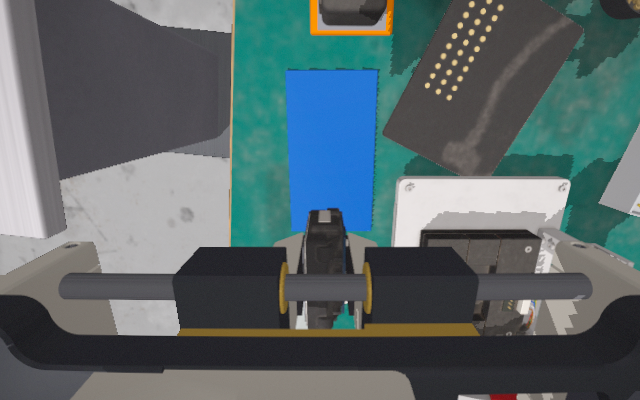

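```bash
python3 - <<'E'
from m import *
sf=load('w4'); 
show('mat',sf,[(287,70),(377.5,70),(371,231),(291,231)],.003)
sf[0]['tool_pos']=[0.4345,-0.0764,.121]
show('mat',sf,[(287,70),(377.5,70),(371,231),(291,231)],.003)
show('caddy end',sf,[(310,34),(392,36)],.006)
show('jig fixture',sf,[(396,178),(421,231),(535,231)],.02)
show('jig fixture.05',sf,[(396,178),(421,231),(535,231)],.05)
s,f2=load('s4'); print(proj(f2,[[.4345,-.076,.12],[.4345,-.076,.059]]))
import cv2
a=cv2.imread('pics/s4.png')
cv2.imwrite('pics/s4z.png',cv2.resize(a[120:290,230:450],None,fx=3.5,fy=3.5,interpolation=cv2.INTER_CUBIC))
E
```

```text
mat [[0.3902, 0.03], [0.4678, 0.0384], [0.4847, -0.1106], [0.4047, -0.1191]] ctr [ 0.4368 -0.0403]
    [(np.float64(0.0781), np.float64(6.1)), (np.float64(0.1499), np.float64(-83.5)), (np.float64(0.0805), np.float64(-173.9))]
mat [[0.3901, 0.0322], [0.4677, 0.0406], [0.4846, -0.1083], [0.4046, -0.1169]] ctr [ 0.4368 -0.0381]
    [(np.float64(0.078), np.float64(6.1)), (np.float64(0.1499), np.float64(-83.5)), (np.float64(0.0804), np.float64(-173.9))]
caddy end [[0.4075, 0.0616], [0.4752, 0.0675]] ctr [0.4414 0.0645]
    [(np.float64(0.068), np.float64(4.9))]
jig fixture [[0.4956, -0.0485], [0.5281, -0.0965], [0.6373, -0.0852]] ctr [ 0.5537 -0.0767]
    [(np.float64(0.0581), np.float64(-55.9)), (np.float64(0.1097), np.float64(5.9))]
jig fixture.05 [[0.4876, -0.0425], [0.5164, -0.085], [0.6129, -0.075]] ctr [ 0.5389 -0.0675]
    [(np.float64(0.0513), np.float64(-55.9)), (np.float64(0.097), np.float64(5.9))]
[[294.2357717  201.08243326]
 [295.37161587 226.14415703]]
```

View pics/s4z.png

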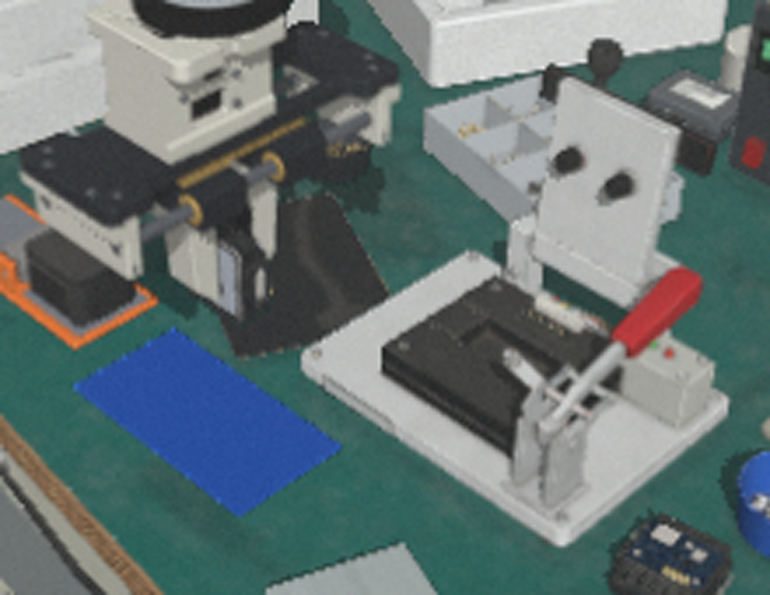

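>>> play_rows --translation '[[-0.1,1.6,0.1],[-0.1,1.6,0.1],[-0.1,1.6,0],[-0.1,1.6,0],[0,1.6,0]]' --delta_rot '[[0,0,0],[0,0,0],[0,0,0],[0,0,0],[0,0,0]]'

```text
time: 8.0
tool_pos: [0.4362, -0.0673, 0.0401]
tool_rot: [-1.26, 1.127, -1.127]
ft_force: [0.0, -0.3, -0.6]
opening: 0.0208
```

>>> play_rows --translation '[[0,1.0,0],[0,0.9,0],[0,0,0]]' --delta_rot '[[0,0,0],[0,0,0],[0,0,0]]'

```text
time: 8.38
tool_pos: [0.4359, -0.0681, 0.0214]
tool_rot: [-1.26, 1.128, -1.127]
ft_force: [0.1, 0.2, 0.5]
opening: 0.0204
```

```bash
python3 plan.py;python3 shot.py wrist w5; python3 plan.py 20 .4365 -.072 .0172 6.3
```

```text
t 8.38 pos [ 0.4359 -0.0681  0.0214] ang 6.3 tilt 0.05 open 0.0204 F [0.1 0.2 0.5] q [-0.27  0.48  0.4   2.24 -0.39  0.49  0.55]
t 8.43 pos [ 0.4362 -0.0681  0.0217] ang 6.3 tilt 0.02 open 0.0208 F [ 0.5 -0.5 -0.7] q [-0.27  0.48  0.4   2.24 -0.39  0.49  0.55]
CALL
 {"translation": [[0.39, 0.45, -0.01]] , "delta_rot": [[0.0, 0.0, -0.0]] }
end [ 0.4365 -0.072   0.0172]
```

>>> play_rows --translation '[[0.2,0.25,0],[0,0.15,0],[0,0,0]]' --delta_rot '[[0,0,0],[0,0,0],[0,0,0]]'

```text
time: 8.8
tool_pos: [0.4365, -0.0701, 0.0177]
tool_rot: [-1.259, 1.128, -1.128]
ft_force: [-0.1, 0.3, -0.3]
opening: 0.021
```

```bash
python3 plan.py;python3 shot.py wrist w5b; python3 plan.py
```

```text
t 8.8 pos [ 0.4365 -0.0701  0.0177] ang 6.3 tilt 0.01 open 0.021 F [-0.1  0.3 -0.3] q [-0.26  0.49  0.39  2.24 -0.4   0.48  0.56]
t 8.85 pos [ 0.4365 -0.0701  0.0178] ang 6.3 tilt 0.01 open 0.0211 F [-1.  -1.1  0.2] q [-0.26  0.49  0.39  2.24 -0.4   0.48  0.56]
```

View pics/w5b.png

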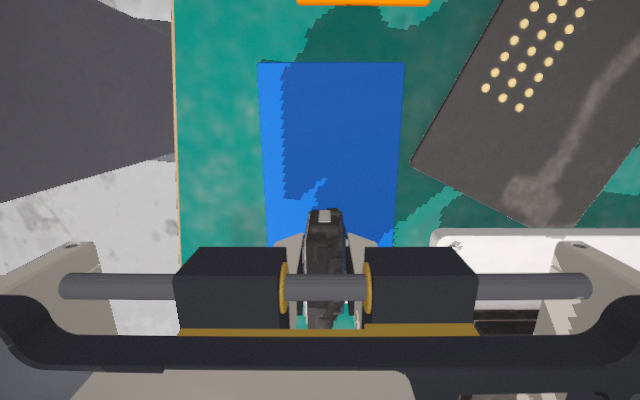

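>>> play_rows --translation '[[0,0.1,0],[0,0,0]]' --delta_rot '[[0,0,0],[0,0,0]]'

```text
time: 9.1
tool_pos: [0.4364, -0.0701, 0.0167]
tool_rot: [-1.259, 1.128, -1.127]
ft_force: [-0.0, -0.1, 0.2]
opening: 0.0209
```

>>> play_rows --translation '[[0,0,0],[0,0,0],[0,0,0]]' --delta_rot '[[0,0,0],[0,0,0],[0,0,0]]' --grip 0.55

```text
time: 9.48
tool_pos: [0.4365, -0.0701, 0.0167]
tool_rot: [-1.259, 1.127, -1.128]
ft_force: [-0.3, 0.1, -0.3]
opening: 0.0409
```

```bash
python3 plan.py 40 .4365 -.070 .14 6.3 .4365 .096 .14 6.3
```

```text
t 9.47 pos [ 0.4365 -0.0701  0.0167] ang 6.3 tilt 0.01 open 0.0409 F [-0.3  0.1 -0.3] q [-0.26  0.49  0.39  2.24 -0.4   0.47  0.56]
CALL
 {"translation": [[-0.0, -3.08, 0.0], [-0.0, -3.08, 0.0], [-0.01, -3.08, 0.0], [0.0, -3.09, 0.0], [-3.3, 0.0, 0.37]] , "delta_rot": [[-0.0, 0.0, -0.0], [-0.0, 0.0, -0.0], [-0.0, 0.0, -0.0], [-0.0, 0.0, -0.0], [-0.0, 0.0, -0.0]] }
CALL
 {"translation": [[-3.3, 0.0, 0.36], [-3.3, 0.0, 0.37], [-3.3, 0.0, 0.36], [-3.3, 0.0, 0.37]] , "delta_rot": [[-0.0, 0.0, -0.0], [-0.0, 0.0, -0.0], [-0.0, 0.0, -0.0], [-0.0, 0.0, -0.0]] }
end [0.4365 0.096  0.14  ]
```

Record: module TCP pick pose (.4264, .1945, .0193), drop pose (.4365, -.0701, .0167).

>>> play_rows --translation '[[0,-1.5,0],[0,-3.1,0],[0,-3.9,0],[0,-3.9,0],[0,0,0]]' --delta_rot '[[0,0,0],[0,0,0],[0,0,0],[0,0,0],[0,0,0]]'

```text
time: 10.1
tool_pos: [0.4382, -0.0701, 0.143]
tool_rot: [-1.255, 1.124, -1.129]
ft_force: [-0.1, 0.8, 0.3]
opening: 0.0412
```

>>> play_rows --translation '[[-3.3,0,0.4],[-3.3,0,0.4],[-3.3,0,0.4],[-3.3,0,0.3],[-3.3,0,0.3]]' --delta_rot '[[0,0,0],[0,0,0],[0,0,0],[0,0,0],[0,0,0]]' --grip 0.22

```text
time: 10.72
tool_pos: [0.4355, 0.0969, 0.1399]
tool_rot: [-1.261, 1.128, -1.127]
ft_force: [0.5, 0.6, 0.3]
opening: 0.0716
```

>>> play_rows --translation '[[0,0,0],[0,0,0]]' --delta_rot '[[0,0,0],[0,0,0]]'

```text
time: 10.98
tool_pos: [0.4357, 0.0952, 0.1401]
tool_rot: [-1.261, 1.128, -1.127]
ft_force: [0.1, 0.6, 0.4]
opening: 0.0715
```

```bash
python3 plan.py;python3 shot.py wrist w6 adapter_mid block_mid; python3 shot.py scene s6 cam_mid; python3 plan.py
```

```text
t 10.97 pos [0.4357 0.0952 0.1401] ang 6.3 tilt 0.07 open 0.0715 F [0.1 0.6 0.4] q [-0.75  0.26  0.5   2.13 -0.18  0.79 -0.02]
adapter_mid [0.4345 0.1028 0.0463] 0.75
block_mid [0.428  0.1464 0.0252] 0.76
cam_mid [ 0.4299 -0.0823  0.0374] 0.92
t 11.22 pos [0.4362 0.0951 0.1407] ang 6.2 tilt 0.0 open 0.0717 F [ 0.7 -0.5  0. ] q [-0.75  0.26  0.5   2.13 -0.18  0.79 -0.02]
```

View pics/w6.png

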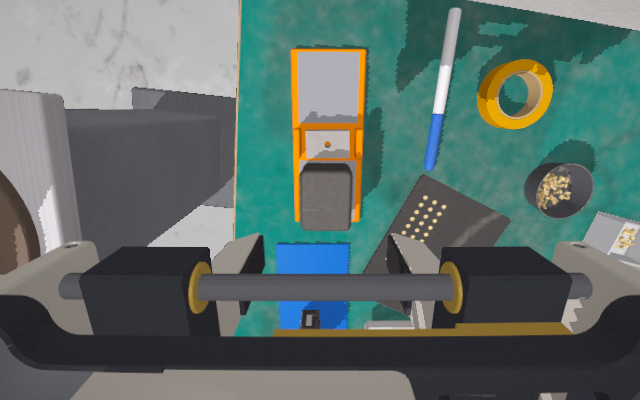

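View pics/s6.png

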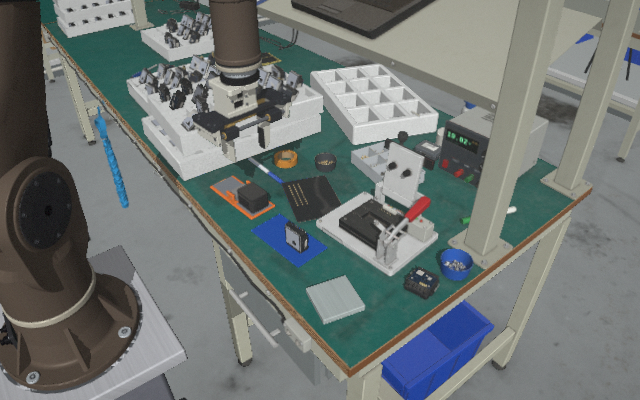

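```bash
python3 - <<'E'
from m import *
import cv2
a=cv2.imread('pics/w6.png')
cv2.imwrite('pics/w6z.png',cv2.resize(a[40:240,270:390],None,fx=4,fy=4,interpolation=cv2.INTER_CUBIC)[:800])
E
```

```text
(no output)
```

View pics/w6z.png

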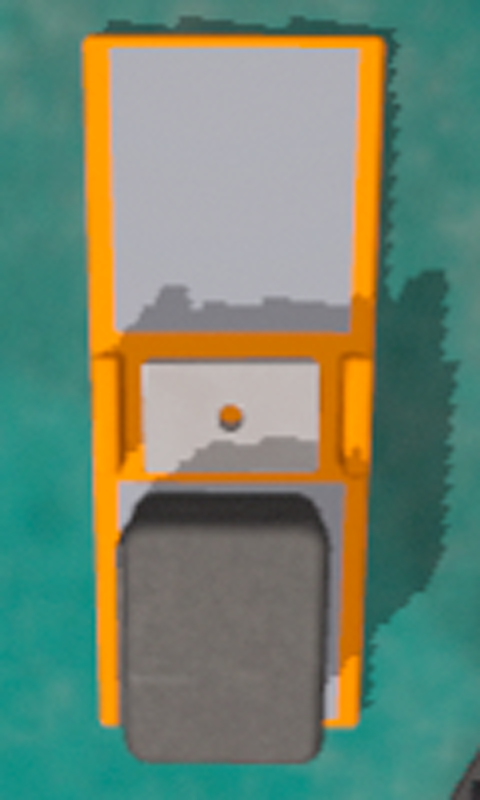

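```bash
python3 - <<'E'
from m import *
sf=load('w6')
z=lambda p:(np.array(p,float)+.5)/4+[270,40]-.5
show('caddy',sf,z([(82,37),(386,37),(358,728),(98,728)]),.006)
show('adapter',sf,z([(125,530),(326,530),(324,762),(127,762)]),.046)
show('block',sf,z([(143,362),(319,362),(319,473),(143,473)]),.024)
show('field',sf,z([(107,47),(360,47),(352,332),(116,332)]),.006)
E
python3 plan.py 30 .437 .097 .055 6.3 .437 .097 .014 6.3
```

```text
caddy [[0.3899, 0.2235], [0.4576, 0.231], [0.475, 0.0665], [0.407, 0.0588]] ctr [0.4324 0.1449]
    [(np.float64(0.0682), np.float64(6.4)), (np.float64(0.1655), np.float64(-84.0)), (np.float64(0.0685), np.float64(-173.6))]
adapter [[0.4118, 0.1209], [0.455, 0.1257], [0.4619, 0.0721], [0.417, 0.0671]] ctr [0.4365 0.0964]
    [(np.float64(0.0435), np.float64(6.4)), (np.float64(0.0541), np.float64(-82.7)), (np.float64(0.0452), np.float64(-173.6))]
block [[0.4111, 0.1551], [0.4507, 0.1596], [0.454, 0.1346], [0.4135, 0.1301]] ctr [0.4323 0.1448]
    [(np.float64(0.0398), np.float64(6.4)), (np.float64(0.0252), np.float64(-82.3)), (np.float64(0.0408), np.float64(-173.6))]
field [[0.3956, 0.222], [0.4521, 0.2283], [0.4591, 0.1664], [0.403, 0.1601]] ctr [0.4275 0.1942]
    [(np.float64(0.0569), np.float64(6.4)), (np.float64(0.0623), np.float64(-83.6)), (np.float64(0.0564), np.float64(-173.6))]
t 11.22 pos [0.4362 0.0951 0.1407] ang 6.2 tilt 0.0 open 0.0717 F [ 0.7 -0.5  0. ] q [-0.75  0.26  0.5   2.13 -0.18  0.79 -0.02]
CALL
 {"translation": [[-0.06, 2.86, 0.03], [-0.06, 2.85, 0.04], [-0.06, 2.86, 0.03], [-0.0, 2.05, -0.0], [-0.0, 2.05, -0.0]] , "delta_rot": [[-0.0, -0.0, 0.0], [-0.0, -0.0, 0.0], [-0.0, -0.0, 0.0], [-0.0, -0.0, 0.0], [-0.0, -0.0, 0.0]] }
end [0.437 0.097 0.014]
```

>>> play_rows --translation '[[0,2.8,0],[0,2.8,0],[-0.1,2.8,0],[0,2.1,0],[0,2.1,0]]' --delta_rot '[[0,0,0],[0,0,0],[0,0,0],[0,0,0],[0,0,0]]'

```text
time: 11.85
tool_pos: [0.4362, 0.0964, 0.014]
tool_rot: [-1.259, 1.128, -1.128]
ft_force: [0.1, -0.1, 0.3]
opening: 0.0714
```

>>> play_rows --translation '[[0,0,0],[0,0,0]]' --delta_rot '[[0,0,0],[0,0,0]]'

```text
time: 12.1
tool_pos: [0.4364, 0.0966, 0.0153]
tool_rot: [-1.259, 1.128, -1.128]
ft_force: [-0.4, 0.3, -0.1]
opening: 0.0716
```

```bash
python3 plan.py 30 .437 .0965 .0135 6.3;python3 shot.py wrist w7
```

```text
t 12.1 pos [0.4364 0.0966 0.0153] ang 6.3 tilt 0.02 open 0.0716 F [-0.4  0.3 -0.1] q [-0.61  0.49  0.36  2.23 -0.37  0.47  0.15]
CALL
 {"translation": [[0.02, 0.18, 0.06]] , "delta_rot": [[-0.0, -0.0, -0.0]] }
end [0.437  0.0965 0.0135]
```

View pics/w7.png

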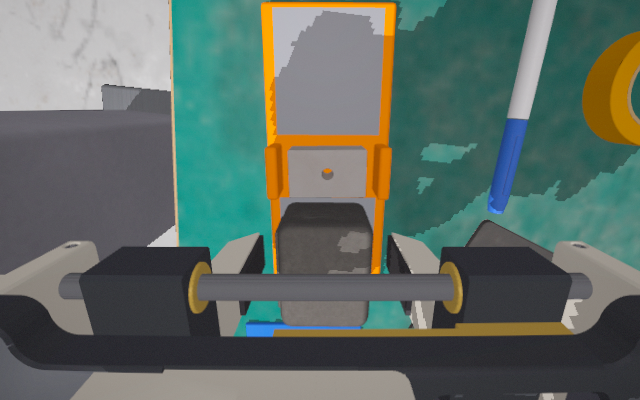

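Centred over the adapter (columns 280–372 between the fingers at ~265/387). Closing.

>>> play_rows --translation '[[0,0.15,0],[0,0,0],[0,0,0],[0,0,0],[0,0,0]]' --delta_rot '[[0,0,0],[0,0,0],[0,0,0],[0,0,0],[0,0,0]]' --grip 1 --squeeze 25

```text
time: 12.78
tool_pos: [0.4362, 0.097, 0.0134]
tool_rot: [-1.259, 1.127, -1.127]
ft_force: [-1.6, -0.5, 5.8]
opening: 0.0458
```

```bash
python3 plan.py 40 .4364 .0965 .12 6.3  .4285 -.0035 .12 6.3
```

```text
t 12.78 pos [0.4362 0.097  0.0134] ang 6.3 tilt 0.02 open 0.0458 F [-1.6 -0.5  5.8] q [-0.61  0.5   0.36  2.23 -0.38  0.47  0.16]
CALL
 {"translation": [[0.02, -3.55, 0.01], [0.01, -3.56, 0.0], [0.02, -3.55, 0.01], [3.28, -0.0, -0.63], [3.29, -0.0, -0.63]] , "delta_rot": [[-0.0, 0.0, -0.0], [-0.0, 0.0, -0.0], [-0.0, 0.0, -0.0], [-0.0, 0.0, -0.0], [-0.0, 0.0, -0.0]] }
CALL
 {"translation": [[3.28, -0.0, -0.63]] , "delta_rot": [[-0.0, 0.0, -0.0]] }
end [ 0.4285 -0.0035  0.12  ]
```

>>> play_rows --translation '[[0,-3.0,0],[0,-3.6,0],[0,-3.6,0],[3.3,0,-0.6],[3.3,0,-0.6]]' --delta_rot '[[0,0,0],[0,0,0],[0,0,0],[0,0,0],[0,0,0]]'

```text
time: 13.4
tool_pos: [0.4314, 0.0296, 0.1155]
tool_rot: [-1.259, 1.126, -1.126]
ft_force: [1.8, 0.5, -1.5]
opening: 0.0455
```

>>> play_rows --translation '[[3.2,0,-0.6],[0,0,0],[0,0,0]]' --delta_rot '[[0,0,0],[0,0,0],[0,0,0]]'

```text
time: 13.78
tool_pos: [0.4289, -0.0021, 0.1151]
tool_rot: [-1.259, 1.128, -1.127]
ft_force: [-0.8, -0.3, -0.9]
opening: 0.0457
```

```bash
python3 plan.py; python3 shot.py wrist w8; python3 shot.py scene s8; python3 plan.py 25 .429 -.002 .03 6.3
```

```text
t 13.78 pos [ 0.4289 -0.0021  0.1151] ang 6.3 tilt 0.02 open 0.0457 F [-0.8 -0.3 -0.9] q [-0.55  0.28  0.53  2.2  -0.22  0.71  0.24]
t 13.88 pos [ 0.429  -0.0015  0.1151] ang 6.4 tilt 0.02 open 0.0459 F [-0.3 -0.5 -1.4] q [-0.55  0.28  0.53  2.2  -0.22  0.71  0.24]
CALL
 {"translation": [[0.01, 2.13, -0.0], [0.01, 2.13, -0.0], [0.02, 2.12, -0.0], [0.01, 2.13, -0.0]] , "delta_rot": [[0.0, 0.0, -0.0], [0.0, 0.0, -0.0], [0.0, 0.0, -0.0], [0.0, 0.0, -0.0]] }
end [ 0.429 -0.002  0.03 ]
```

View pics/w8.png

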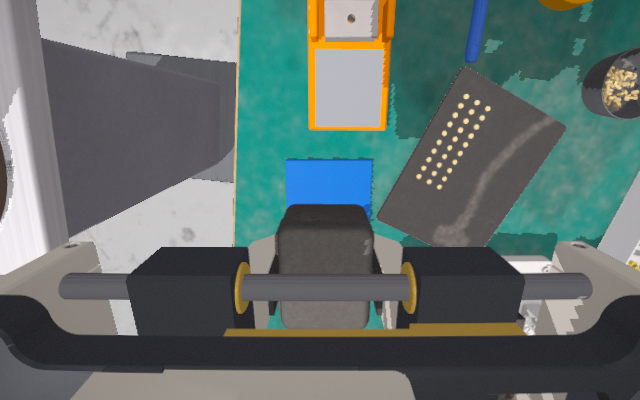

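View pics/s8.png

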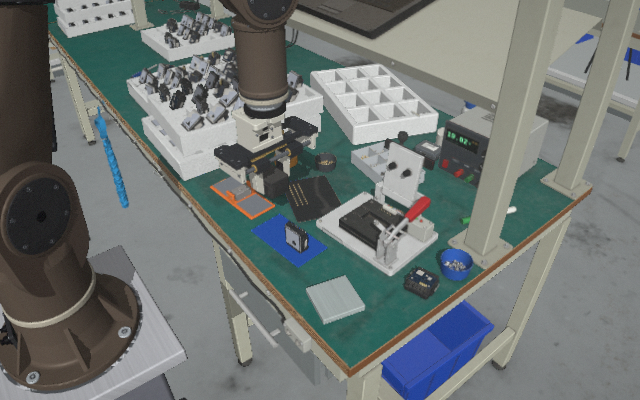

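>>> play_rows --translation '[[0,2.2,0],[0,2.2,0],[0,2.2,0],[0,2.2,0],[0,1.0,0]]' --delta_rot '[[0,0,0],[0,0,0],[0,0,0],[0,0,0],[0,0,0]]'

```text
time: 14.5
tool_pos: [0.4285, -0.0018, 0.0162]
tool_rot: [-1.261, 1.128, -1.126]
ft_force: [-0.9, 0.5, -1.2]
opening: 0.0462
```

>>> play_rows --translation '[[0,0,0],[0,0,0]]' --delta_rot '[[0,0,0],[0,0,0]]'

```text
time: 14.75
tool_pos: [0.4294, -0.0023, 0.0178]
tool_rot: [-1.259, 1.127, -1.128]
ft_force: [-0.0, 0.3, -1.4]
opening: 0.0461
```

```bash
python3 plan.py; python3 shot.py wrist w9; python3 plan.py 25 .429 -.002 .0112 6.3
```

```text
t 14.75 pos [ 0.4294 -0.0023  0.0178] ang 6.3 tilt 0.05 open 0.0461 F [-0.   0.3 -1.4] q [-0.42  0.47  0.39  2.27 -0.4   0.46  0.41]
t 14.8 pos [ 0.4295 -0.0023  0.0178] ang 6.3 tilt 0.07 open 0.0458 F [ 1.1 -0.5 -1.9] q [-0.42  0.47  0.39  2.27 -0.4   0.46  0.41]
CALL
 {"translation": [[-0.04, 0.66, -0.05]] , "delta_rot": [[-0.1, 0.0, -0.0]] }
end [ 0.429  -0.002   0.0112]
```

View pics/w9.png

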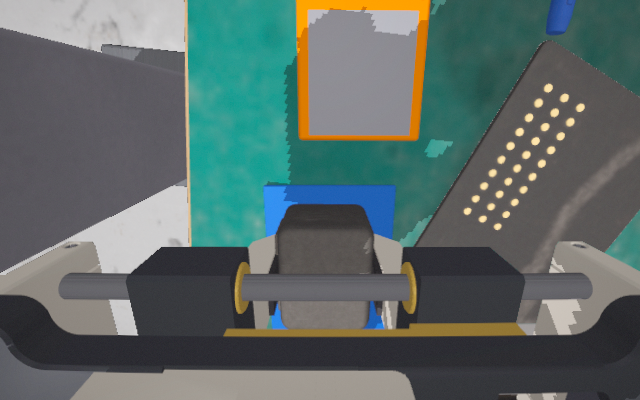

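>>> play_rows --translation '[[0,0.4,0],[0,0.2,0],[0,0.1,0],[0,0,0],[0,0,0]]' --delta_rot '[[0,0,0],[0,0,0],[0,0,0],[0,0,0],[0,0,0]]'

```text
time: 15.42
tool_pos: [0.429, -0.0025, 0.0104]
tool_rot: [-1.259, 1.128, -1.127]
ft_force: [-1.8, 0.8, 5.8]
opening: 0.0457
```

```bash
python3 plan.py 25 .429 -.002 .0112 6.3
```

```text
t 15.43 pos [ 0.429  -0.0025  0.0104] ang 6.3 tilt 0.02 open 0.0457 F [-1.8  0.8  5.8] q [-0.41  0.49  0.38  2.28 -0.42  0.44  0.42]
CALL
 {"translation": [[-0.05, -0.08, 0.01]] , "delta_rot": [[-0.0, 0.0, -0.0]] }
end [ 0.429  -0.002   0.0112]
```

>>> play_rows --translation '[[0,0,0],[0,0,0],[0,0,0],[0,0,0]]' --delta_rot '[[0,0,0],[0,0,0],[0,0,0],[0,0,0]]' --grip 0.33

```text
time: 15.92
tool_pos: [0.429, -0.0025, 0.0102]
tool_rot: [-1.259, 1.127, -1.127]
ft_force: [-0.1, 0.3, -0.1]
opening: 0.0618
```

>>> play_rows --translation '[[0,-1.0,0],[0,-3.0,0],[0,-4.0,0],[0,-4.0,0],[0,-2.0,0]]' --delta_rot '[[0,0,0],[0,0,0],[0,0,0],[0,0,0],[0,0,0]]'

```text
time: 16.55
tool_pos: [0.4296, -0.0026, 0.1527]
tool_rot: [-1.257, 1.126, -1.128]
ft_force: [0.2, -0.1, -0.2]
opening: 0.0611
```

```bash
python3 plan.py 40 .4323 .1448 .15 96.3; python3 plan.py 40 .4323 .1448 .15 -83.7;  python3 shot.py scene s10 cam_mid adapter_mid
```

```text
t 16.55 pos [ 0.4296 -0.0026  0.1527] ang 6.3 tilt 0.16 open 0.0611 F [ 0.2 -0.1 -0.2] q [-0.61  0.22  0.59  2.16 -0.17  0.81  0.2 ]
CALL
 {"translation": [[-1.46, 0.03, 0.19], [-1.42, 0.03, 0.41], [-1.33, 0.02, 0.63], [-1.22, 0.03, 0.84], [-1.07, 0.03, 1.01]] , "delta_rot": [[-0.0, -9.0, 0.0], [-0.0, -9.0, 0.0], [-0.0, -9.0, 0.0], [-0.0, -9.0, 0.0], [-0.0, -9.0, 0.0]] }
CALL
 {"translation": [[-0.9, 0.03, 1.16], [-0.71, 0.03, 1.3], [-0.49, 0.02, 1.39], [-0.28, 0.03, 1.45], [-0.04, 0.03, 1.47]] , "delta_rot": [[-0.0, -9.0, 0.0], [-0.0, -9.0, 0.0], [-0.0, -9.0, 0.0], [-0.0, -9.0, 0.0], [-0.0, -9.0, 0.0]] }
end [0.4323 0.1448 0.15  ]
t 16.55 pos [ 0.4296 -0.0026  0.1527] ang 6.3 tilt 0.16 open 0.0611 F [ 0.2 -0.1 -0.2] q [-0.61  0.22  0.59  2.16 -0.17  0.81  0.2 ]
CALL
 {"translation": [[-1.33, 0.03, 0.17], [-1.34, 0.02, -0.02], [-1.32, 0.03, -0.21], [-1.28, 0.02, -0.4], [-1.21, 0.03, -0.57]] , "delta_rot": [[-0.0, 8.2, -0.0], [-0.0, 8.2, -0.0], [-0.0, 8.2, -0.0], [-0.0, 8.2, -0.0], [-0.0, 8.2, -0.0]] }
CALL
 {"translation": [[-1.12, 0.02, -0.75], [-1.0, 0.03, -0.89], [-0.86, 0.02, -1.03], [-0.7, 0.03, -1.14], [-0.54, 0.03, -1.23]] , "delta_rot": [[-0.0, 8.2, -0.0], [-0.0, 8.2, -0.0], [-0.0, 8.2, -0.0], [-0.0, 8.2, -0.0], [-0.0, 8.2, -0.0]] }
CALL
 {"translation": [[-0.35, 0.02, -1.29]] , "delta_rot": [[-0.0, 8.2, -0.0]] }
end [0.4323 0.1448 0.15  ]
cam_mid [ 0.4327 -0.079   0.037 ] 0.97
adapter_mid [ 0.4214 -0.0183  0.0401] 0.92
```

View pics/s10.png

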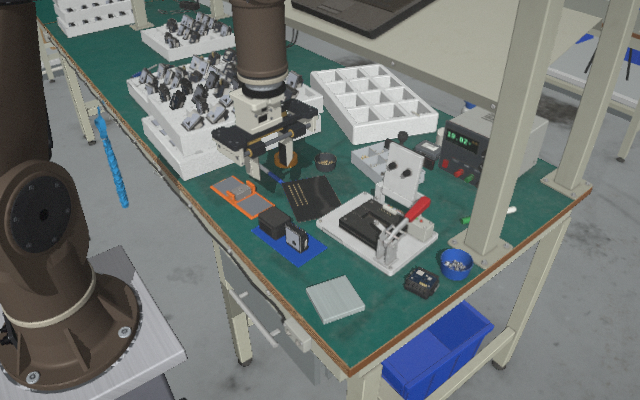

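>>> play_rows --translation '[[-1.5,0,0.2],[-1.4,0,0.4],[-1.3,0,0.6],[-1.2,0,0.8],[-1.1,0,1.0]]' --delta_rot '[[0,-9,0],[0,-9,0],[0,-9,0],[0,-9,0],[0,-9,0]]' --grip 0.5

```text
time: 17.32
tool_pos: [0.4288, 0.0709, 0.1493]
tool_rot: [-1.508, 0.526, -0.523]
ft_force: [-0.2, -0.2, 0.4]
opening: 0.0456
```

>>> play_rows --translation '[[-0.9,0,1.2],[-0.7,0,1.3],[-0.5,0,1.4],[-0.3,0,1.4],[0,0,1.5]]' --delta_rot '[[0,-9,0],[0,-9,0],[0,-9,0],[0,-9,0],[0,-9,0]]'

```text
time: 17.95
tool_pos: [0.4305, 0.1447, 0.1492]
tool_rot: [-1.57, -0.089, 0.092]
ft_force: [0.6, 0.2, -0.4]
opening: 0.0458
```

>>> play_rows --translation '[[0,0,0],[0,0,0]]' --delta_rot '[[0,0,0],[0,0,0]]'

```text
time: 18.2
tool_pos: [0.4309, 0.1438, 0.1496]
tool_rot: [-1.57, -0.083, 0.085]
ft_force: [0.9, -0.1, 0.2]
opening: 0.0462
```

```bash
python3 plan.py; python3 shot.py wrist w11 block_mid;  python3 plan.py
```

```text
t 18.2 pos [0.4309 0.1438 0.1496] ang 96.1 tilt 0.08 open 0.0462 F [ 0.9 -0.1  0.2] q [-0.61  0.25  0.2   2.08 -0.07  0.82  1.31]
block_mid [0.429  0.1439 0.0268] 0.87
t 18.3 pos [0.4311 0.1438 0.1499] ang 96.1 tilt 0.05 open 0.0454 F [-0.5  0.6 -0.4] q [-0.61  0.25  0.2   2.08 -0.07  0.82  1.31]
```

View pics/w11.png

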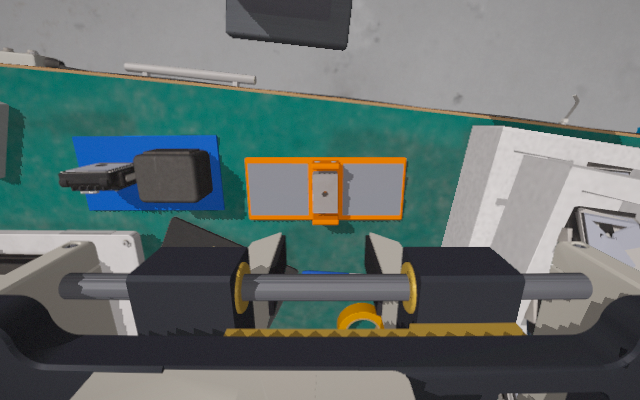

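```bash
python3 - <<'E'
import cv2
a=cv2.imread('pics/w11.png')
cv2.imwrite('pics/w11z.png',cv2.resize(a[150:230,235:415],None,fx=4.4,fy=4.4,interpolation=cv2.INTER_CUBIC))
E
```

```text
(no output)
```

View pics/w11z.png

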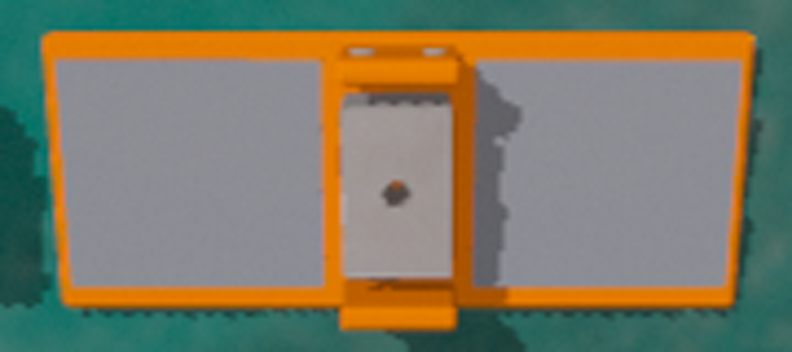

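```bash
python3 - <<'E'
from m import *
sf=load('w11')
z=lambda p:(np.array(p,float)+.5)/4.4+[235,150]-.5
show('caddy',sf,z([(42,33),(755,33),(733,306),(64,306)]),.006)
show('block',sf,z([(341,105),(452,105),(452,279),(341,279)]),.024)
E
python3 plan.py 25 .432 .1448 .05 96.3 .432 .1448 .015 96.3
```

```text
caddy [[0.4074, 0.0597], [0.3897, 0.2242], [0.4568, 0.2313], [0.4745, 0.0671]] ctr [0.4321 0.1456]
    [(np.float64(0.1654), np.float64(96.1)), (np.float64(0.0674), np.float64(6.0)), (np.float64(0.1651), np.float64(-83.9))]
block [[0.4132, 0.1308], [0.4106, 0.1552], [0.451, 0.16], [0.4538, 0.1346]] ctr [0.4321 0.1451]
    [(np.float64(0.0246), np.float64(96.1)), (np.float64(0.0408), np.float64(6.8)), (np.float64(0.0256), np.float64(-83.9))]
t 18.3 pos [0.4311 0.1438 0.1499] ang 96.1 tilt 0.05 open 0.0454 F [-0.5  0.6 -0.4] q [-0.61  0.25  0.2   2.08 -0.07  0.82  1.31]
CALL
 {"translation": [[0.03, 2.5, 0.02], [0.02, 2.5, 0.03], [0.03, 2.5, 0.02], [0.02, 2.49, 0.02], [0.0, 1.75, 0.0]] , "delta_rot": [[0.0, -0.0, -0.0], [0.0, -0.0, -0.0], [0.0, -0.0, -0.0], [0.0, -0.0, -0.0], [0.0, -0.1, -0.0]] }
CALL
 {"translation": [[0.01, 1.75, 0.0]] , "delta_rot": [[0.0, -0.1, -0.0]] }
end [0.432  0.1448 0.015 ]
```

>>> play_rows --translation '[[0.1,2.5,0.1],[0,2.5,0],[0,2.5,0],[0,2.5,0],[0,1.8,0]]' --delta_rot '[[0,-0.1,0],[0,-0.1,0],[0,0,0],[0,0,0],[0,0,0]]'

```text
time: 18.92
tool_pos: [0.432, 0.1451, 0.0313]
tool_rot: [-1.57, -0.087, 0.088]
ft_force: [-0.3, -0.9, -0.3]
opening: 0.046
```

>>> play_rows --translation '[[0,1.0,0],[0,0.5,0],[0,0,0]]' --delta_rot '[[0,0,0],[0,0,0],[0,0,0]]'

```text
time: 19.3
tool_pos: [0.4324, 0.1457, 0.0174]
tool_rot: [-1.569, -0.089, 0.089]
ft_force: [-1.0, 0.5, 0.2]
opening: 0.0456
```

```bash
python3 plan.py; python3 shot.py wrist w12;  python3 plan.py 20 .432 .145 .0095 96.3
```

```text
t 19.3 pos [0.4324 0.1457 0.0174] ang 96.5 tilt 0.01 open 0.0456 F [-1.   0.5  0.2] q [-0.55  0.48  0.14  2.19 -0.15  0.48  1.39]
t 19.35 pos [0.4325 0.1459 0.0176] ang 96.5 tilt 0.03 open 0.0456 F [-0.1  0.8  0.8] q [-0.55  0.48  0.14  2.19 -0.15  0.48  1.39]
CALL
 {"translation": [[-0.06, 0.81, -0.08]] , "delta_rot": [[-0.0, 0.2, 0.0]] }
end [0.432  0.145  0.0095]
```

View pics/w12.png

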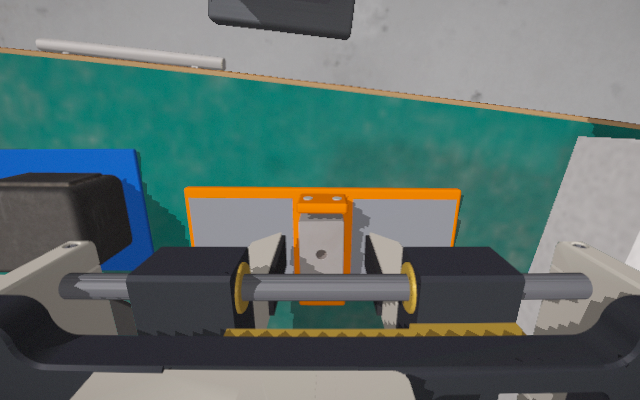

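>>> play_rows --translation '[[0,0.5,-0.1],[0,0.3,-0.1],[0,0,0]]' --delta_rot '[[0,0.2,0],[0,0,0],[0,0,0]]'

```text
time: 19.73
tool_pos: [0.4323, 0.1436, 0.0091]
tool_rot: [-1.569, -0.086, 0.087]
ft_force: [0.6, -0.0, -0.8]
opening: 0.0453
```

```bash
python3 plan.py 20 .432 .145 .0095 96.3
```

```text
t 19.73 pos [0.4323 0.1436 0.0091] ang 96.3 tilt 0.02 open 0.0453 F [ 0.6 -0.  -0.8] q [-0.54  0.5   0.14  2.2  -0.15  0.45  1.39]
CALL
 {"translation": [[-0.02, -0.04, 0.14]] , "delta_rot": [[0.0, 0.0, -0.0]] }
end [0.432  0.145  0.0095]
```

>>> play_rows --translation '[[0,0,0.1],[0,0,0],[0,0,0],[0,0,0],[0,0,0]]' --delta_rot '[[0,0,0],[0,0,0],[0,0,0],[0,0,0],[0,0,0]]' --grip 1 --squeeze 30

```text
time: 20.35
tool_pos: [0.4324, 0.1448, 0.0093]
tool_rot: [-1.569, -0.087, 0.087]
ft_force: [0.4, -1.1, 1.8]
opening: 0.0248
```

```bash
python3 plan.py 40 .4323 .1446 .12 96.3  .4075 -.228 .12 76.5
```

```text
t 20.35 pos [0.4324 0.1448 0.0093] ang 96.3 tilt 0.01 open 0.0248 F [ 0.4 -1.1  1.8] q [-0.55  0.5   0.14  2.2  -0.15  0.46  1.39]
CALL
 {"translation": [[-0.0, -3.69, -0.01], [-0.01, -3.69, -0.0], [-0.0, -3.69, -0.01], [-0.66, -0.0, -3.68], [-0.53, -0.0, -3.69]] , "delta_rot": [[-0.0, 0.0, 0.0], [-0.0, 0.0, 0.0], [-0.0, 0.0, 0.0], [-0.0, 2.0, 0.0], [-0.0, 2.0, 0.0]] }
CALL
 {"translation": [[-0.39, -0.0, -3.72], [-0.27, -0.0, -3.72], [-0.14, -0.0, -3.73], [-0.01, -0.0, -3.74], [0.12, -0.0, -3.73]] , "delta_rot": [[-0.0, 2.0, 0.0], [-0.0, 2.0, 0.0], [-0.0, 2.0, 0.0], [-0.0, 2.0, 0.0], [-0.0, 2.0, 0.0]] }
CALL
 {"translation": [[0.25, -0.0, -3.73], [0.38, -0.0, -3.71], [0.51, -0.0, -3.7]] , "delta_rot": [[-0.0, 2.0, 0.0], [-0.0, 2.0, 0.0], [-0.0, 2.0, 0.0]] }
end [ 0.4075 -0.228   0.12  ]
```

>>> play_rows --translation '[[0,-2.0,0],[0,-4.0,0],[0,-5.0,0],[-0.7,0,-3.7],[-0.5,0,-3.7]]' --delta_rot '[[0,0,0],[0,0,0],[0,0,0],[0,2,0],[0,2,0]]'

```text
time: 20.98
tool_pos: [0.4273, 0.0695, 0.1198]
tool_rot: [-1.57, -0.033, 0.031]
ft_force: [-0.1, -0.4, -1.9]
opening: 0.0247
```

>>> play_rows --translation '[[-0.4,0,-3.7],[-0.3,0,-3.7],[-0.1,0,-3.7],[0,0,-3.7],[0.1,0,-3.7]]' --delta_rot '[[0,2,0],[0,2,0],[0,2,0],[0,2,0],[0,2,0]]'

```text
time: 21.6
tool_pos: [0.4145, -0.116, 0.1192]
tool_rot: [-1.568, 0.106, -0.106]
ft_force: [0.8, 0.6, -2.0]
opening: 0.0249
```

>>> play_rows --translation '[[0.3,0,-3.7],[0.4,0,-3.7],[0.5,0,-3.7],[0,0,0],[0,0,0]]' --delta_rot '[[0,2,0],[0,2,0],[0,2,0],[0,0,0],[0,0,0]]'

```text
time: 22.22
tool_pos: [0.4077, -0.2258, 0.1189]
tool_rot: [-1.562, 0.188, -0.187]
ft_force: [0.4, -0.5, -2.0]
opening: 0.0248
```

```bash
python3 plan.py; python3 shot.py wrist w13 plate;  python3 plan.py
```

```text
t 22.23 pos [ 0.4077 -0.2258  0.1189] ang 76.3 tilt 0.06 open 0.0248 F [ 0.4 -0.5 -2. ] q [ 0.06  0.32  0.42  2.1  -0.19  0.75  1.93]
plate [ 0.3956 -0.2223  0.0162] 0.89
t 22.32 pos [ 0.408  -0.2252  0.119 ] ang 76.4 tilt 0.05 open 0.0248 F [-0.1  0.4 -2.2] q [ 0.06  0.32  0.42  2.1  -0.19  0.75  1.93]
```

View pics/w13.png

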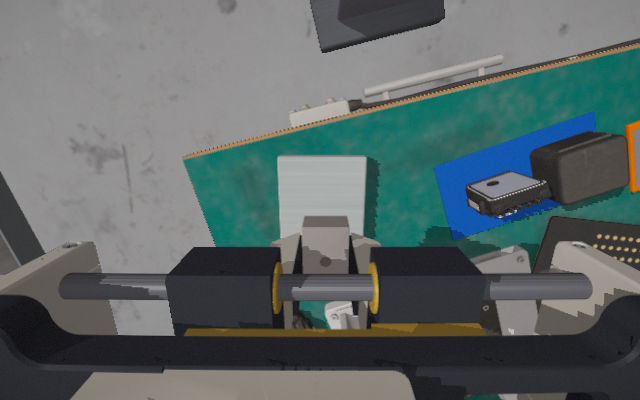

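```bash
python3 - <<'E'
from m import *
sf=load('w13')
show('plate front',sf,[(278,156),(366.5,156)],.015)
s,f=sf
P=onz(f,[(278,156),(366.5,156)],.015,s); d=(P[1]-P[0]);d/=np.linalg.norm(d); n=np.array([d[1],-d[0],0]); print(P.mean(0)+n*.04)
E
python3 plan.py 20 .4075 -.2275 .04 76.4
```

```text
plate front [[0.3596, -0.2553], [0.3781, -0.1792]] ctr [ 0.3689 -0.2173]
    [(np.float64(0.0783), np.float64(76.4))]
[ 0.40774487 -0.22669589  0.015     ]
t 22.32 pos [ 0.408  -0.2252  0.119 ] ang 76.4 tilt 0.05 open 0.0248 F [-0.1  0.4 -2.2] q [ 0.06  0.32  0.42  2.1  -0.19  0.75  1.93]
CALL
 {"translation": [[0.0, 1.98, -0.06], [0.0, 1.97, -0.06], [0.01, 1.98, -0.06], [-0.0, 1.97, -0.07]] , "delta_rot": [[-0.0, 0.0, -0.0], [-0.0, 0.0, -0.0], [-0.0, 0.0, -0.0], [-0.0, 0.0, -0.0]] }
end [ 0.4075 -0.2276  0.04  ]
```

>>> play_rows --translation '[[0,2.0,-0.1],[0,2.0,-0.1],[0,2.0,0],[0,2.0,0],[0,1.0,0]]' --delta_rot '[[0,0,0],[0,0,0],[0,0,0],[0,0,0],[0,0,0]]'

```text
time: 22.95
tool_pos: [0.4074, -0.2272, 0.0284]
tool_rot: [-1.562, 0.187, -0.185]
ft_force: [0.0, -0.1, -2.3]
opening: 0.0246
```

>>> play_rows --translation '[[0,0,0],[0,0,0]]' --delta_rot '[[0,0,0],[0,0,0]]'

```text
time: 23.2
tool_pos: [0.408, -0.2283, 0.0298]
tool_rot: [-1.563, 0.186, -0.188]
ft_force: [-0.2, -0.1, -1.8]
opening: 0.0245
```

```bash
python3 plan.py; python3 shot.py wrist w14;  python3 plan.py 20 .4075 -.2275 .0185 76.4
```

```text
t 23.2 pos [ 0.408  -0.2283  0.0298] ang 76.3 tilt 0.04 open 0.0245 F [-0.2 -0.1 -1.8] q [ 0.14  0.48  0.33  2.17 -0.31  0.53  2.04]
t 23.25 pos [ 0.4081 -0.2284  0.0299] ang 76.3 tilt 0.06 open 0.0246 F [-0.5 -0.2 -2. ] q [ 0.14  0.48  0.33  2.17 -0.31  0.53  2.04]
CALL
 {"translation": [[-0.08, 1.14, 0.07]] , "delta_rot": [[-0.0, -0.1, 0.1]] }
end [ 0.4075 -0.2275  0.0185]
```

View pics/w14.png

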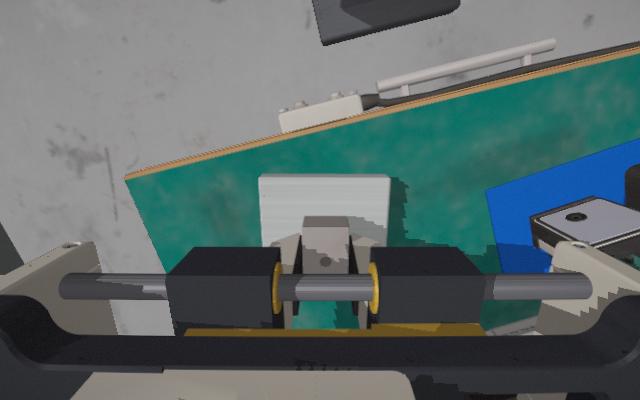

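>>> play_rows --translation '[[0,0.6,0],[0,0.3,0],[0,0.2,0],[0,0,0],[0,0,0]]' --delta_rot '[[0,0,0],[0,0,0],[0,0,0],[0,0,0],[0,0,0]]'

```text
time: 23.88
tool_pos: [0.4074, -0.2283, 0.0183]
tool_rot: [-1.562, 0.188, -0.187]
ft_force: [-0.6, 1.5, 4.2]
opening: 0.0252
```

```bash
python3 plan.py; python3 shot.py wrist w15; python3 - <<'E'
from m import *
s,f=load('w15')
s['tool_pos']=np.array(s['tool_pos'])
# expected plate centre at front edge
E
```

```text
t 23.88 pos [ 0.4074 -0.2283  0.0183] ang 76.3 tilt 0.02 open 0.0252 F [-0.6  1.5  4.2] q [ 0.16  0.5   0.32  2.18 -0.32  0.5   2.05]
```

View pics/w15.png

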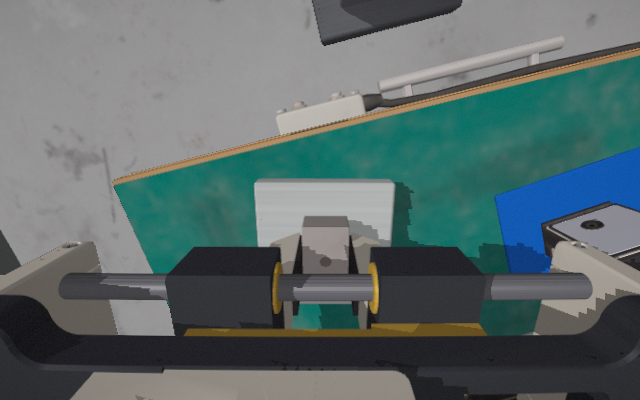

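>>> play_rows --translation '[[0,0,0],[0,0,0],[0,0,0],[0,0,0]]' --delta_rot '[[0,0,0],[0,0,0],[0,0,0],[0,0,0]]' --grip 0.5

```text
time: 24.42
tool_pos: [0.4076, -0.2284, 0.0182]
tool_rot: [-1.563, 0.187, -0.187]
ft_force: [-0.2, 0.3, -0.4]
opening: 0.0456
```

>>> play_rows --translation '[[0,-1.0,0],[0,-3.0,0],[0,-4.0,0],[0,-4.0,0],[0,-1.5,0]]' --delta_rot '[[0,0,0],[0,0,0],[0,0,0],[0,0,0],[0,0,0]]'

```text
time: 25.05
tool_pos: [0.4085, -0.2289, 0.1558]
tool_rot: [-1.563, 0.185, -0.19]
ft_force: [0.5, 0.4, -0.1]
opening: 0.0462
```

```bash
python3 shot.py wrist w16 block_mid plate; python3 plan.py 40 .42 -.12 .15 40 .429 -.0025 .14 6.3
```

```text
block_mid [ 0.4048 -0.2282  0.0325] 0.59
plate [ 0.4023 -0.2238  0.014 ] 0.94
plate [0.4385 0.0827 0.0037] 0.72
t 25.2 pos [ 0.4078 -0.2282  0.1535] ang 76.3 tilt 0.07 open 0.046 F [ 0.  -0.8 -0.4] q [ 0.03  0.27  0.45  2.07 -0.16  0.83  1.91]
CALL
 {"translation": [[-0.27, 0.07, 2.16], [-0.55, 0.07, 2.11], [-0.81, 0.07, 2.02], [-1.06, 0.07, 1.9], [-1.29, 0.07, 1.76]] , "delta_rot": [[-0.0, 7.3, 0.0], [-0.0, 7.3, 0.0], [-0.0, 7.3, 0.0], [-0.0, 7.3, 0.0], [-0.0, 7.3, 0.0]] }
CALL
 {"translation": [[-2.11, 0.25, 2.05], [-2.39, 0.25, 1.73], [-2.62, 0.25, 1.35], [-2.78, 0.25, 0.96]] , "delta_rot": [[-0.0, 8.4, 0.0], [-0.0, 8.4, 0.0], [-0.0, 8.4, 0.0], [-0.0, 8.4, 0.0]] }
end [ 0.429  -0.0025  0.14  ]
```

View pics/w16.png

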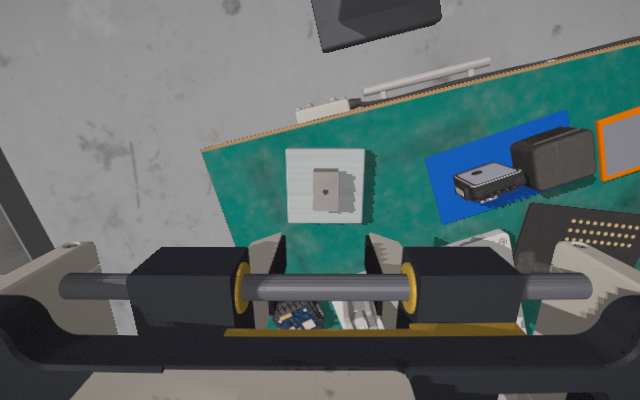

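```bash
python3 - <<'E'
from m import *
sf=load('w16')
show('plate',sf,[(286,148),(365,148),(363.5,223.5),(288,223)],.015)
show('block',sf,[(313,169),(338,169),(339,211),(314,212)],.033)
E
```

```text
plate [[0.3591, -0.2555], [0.3777, -0.1787], [0.4568, -0.1963], [0.437, -0.2754]] ctr [ 0.4077 -0.2265]
    [(np.float64(0.0791), np.float64(76.4)), (np.float64(0.081), np.float64(-12.6)), (np.float64(0.0815), np.float64(-104.1))]
block [[0.3829, -0.233], [0.3885, -0.2097], [0.4303, -0.2183], [0.4255, -0.2428]] ctr [ 0.4068 -0.2259]
    [(np.float64(0.024), np.float64(76.4)), (np.float64(0.0427), np.float64(-11.6)), (np.float64(0.0251), np.float64(-101.2))]
```

>>> play_rows --translation '[[-0.3,0,2.2],[-0.6,0,2.1],[-0.8,0,2.0],[-1.1,0,1.9],[-1.3,0,1.8]]' --delta_rot '[[0,7.3,0],[0,7.3,0],[0,7.3,0],[0,7.3,0],[0,7.3,0]]' --grip 0.33

```text
time: 25.82
tool_pos: [0.418, -0.1183, 0.1518]
tool_rot: [-1.461, 0.689, -0.685]
ft_force: [1.0, 0.6, 0.2]
opening: 0.0614
```

>>> play_rows --translation '[[-2.1,0.3,2.0],[-2.4,0.3,1.7],[-2.6,0.2,1.4],[-2.8,0.2,1.0],[0,0,0]]' --delta_rot '[[0,8.4,0],[0,8.4,0],[0,8.4,0],[0,8.4,0],[0,0,0]]'

```text
time: 26.45
tool_pos: [0.4273, 0.0, 0.1417]
tool_rot: [-1.262, 1.129, -1.126]
ft_force: [-1.0, -0.2, -0.9]
opening: 0.0617
```

>>> play_rows --translation '[[0,0,0]]' --delta_rot '[[0,0,0]]'

```text
time: 26.58
tool_pos: [0.4275, -0.0024, 0.1424]
tool_rot: [-1.261, 1.128, -1.127]
ft_force: [-0.1, -1.1, -0.3]
opening: 0.0616
```

```bash
python3 shot.py wrist w17; python3 plan.py 25 .429 -.0025 .055 6.3  .429 -.0025 .011 6.3
```

```text
t 26.62 pos [ 0.4276 -0.0028  0.1426] ang 6.3 tilt 0.09 open 0.0617 F [-0.3  0.2 -0.4] q [-0.63  0.24  0.62  2.17 -0.19  0.78  0.22]
CALL
 {"translation": [[-0.0, 2.19, 0.04], [-0.01, 2.19, 0.04], [-0.0, 2.19, 0.03], [-0.01, 2.19, 0.04], [0.0, 2.2, 0.0]] , "delta_rot": [[0.0, -0.0, 0.0], [0.0, -0.0, 0.0], [0.0, -0.0, 0.0], [0.0, -0.0, 0.0], [0.0, -0.0, 0.0]] }
CALL
 {"translation": [[0.0, 2.2, 0.01]] , "delta_rot": [[0.0, -0.0, 0.0]] }
end [ 0.429  -0.0025  0.011 ]
```

View pics/w17.png

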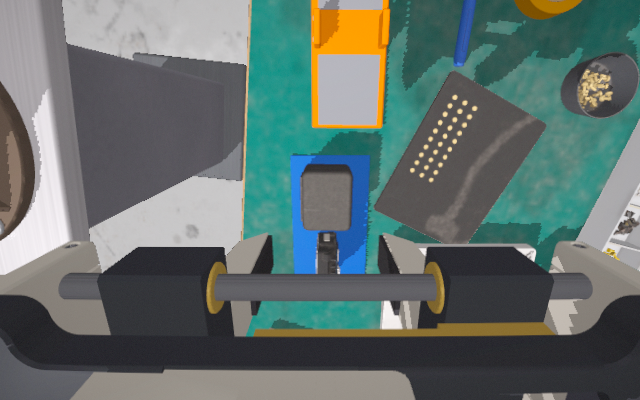

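>>> play_rows --translation '[[0,2.2,0.1],[0,2.2,0.05],[0,2.2,0],[0,2.2,0],[0,2.0,0]]' --delta_rot '[[0,0,0],[0,0,0],[0,0,0],[0,0,0],[0,0,0]]'

```text
time: 27.25
tool_pos: [0.4295, -0.003, 0.0344]
tool_rot: [-1.259, 1.129, -1.13]
ft_force: [-0.6, 0.2, 0.3]
opening: 0.0615
```

>>> play_rows --translation '[[0,1.8,0],[0,0,0],[0,0,0]]' --delta_rot '[[0,0,0],[0,0,0],[0,0,0]]'

```text
time: 27.62
tool_pos: [0.4299, -0.0024, 0.0176]
tool_rot: [-1.258, 1.129, -1.13]
ft_force: [-0.9, -0.1, -0.2]
opening: 0.062
```

```bash
python3 shot.py wrist w18; python3 plan.py 25 .429 -.0025 .0107 6.3
```

```text
t 27.68 pos [ 0.4301 -0.0022  0.0178] ang 6.2 tilt 0.05 open 0.0613 F [0.7 1.1 0.1] q [-0.45  0.48  0.43  2.27 -0.45  0.47  0.45]
CALL
 {"translation": [[0.02, 0.71, -0.12]] , "delta_rot": [[-0.0, -0.1, 0.0]] }
end [ 0.429  -0.0025  0.0107]
```

View pics/w18.png

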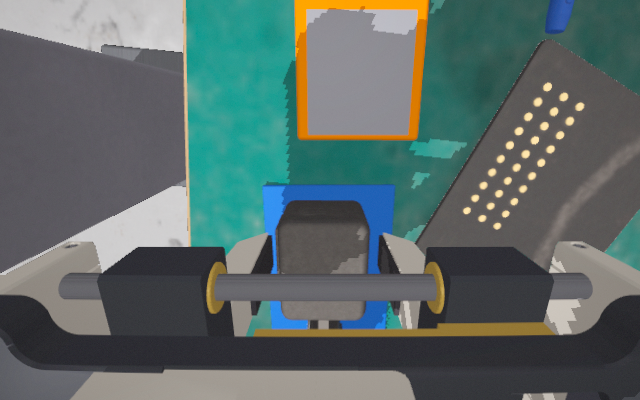

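>>> play_rows --translation '[[0,0.5,-0.1],[0,0.2,0],[0,0,0],[0,0,0]]' --delta_rot '[[0,0,0],[0,0,0],[0,0,0],[0,0,0]]'

```text
time: 28.18
tool_pos: [0.4288, -0.0018, 0.0103]
tool_rot: [-1.259, 1.129, -1.129]
ft_force: [-0.1, -0.9, -0.3]
opening: 0.0616
```

>>> play_rows --translation '[[0,0,0],[0,0,0],[0,0,0],[0,0,0],[0,0,0]]' --delta_rot '[[0,0,0],[0,0,0],[0,0,0],[0,0,0],[0,0,0]]' --grip 1 --squeeze 25

```text
time: 28.8
tool_pos: [0.4288, -0.0019, 0.0103]
tool_rot: [-1.258, 1.129, -1.129]
ft_force: [-0.5, 0.3, 2.1]
opening: 0.046
```

```bash
python3 plan.py 35 .429 -.0025 .11 6.3 .4362 .097 .11 6.3
```

```text
t 28.8 pos [ 0.4288 -0.0019  0.0103] ang 6.2 tilt 0.01 open 0.046 F [-0.5  0.3  2.1] q [-0.44  0.49  0.42  2.28 -0.46  0.45  0.46]
CALL
 {"translation": [[0.02, -3.32, 0.0], [0.02, -3.33, 0.01], [0.03, -3.32, 0.0], [-3.27, -0.0, 0.6], [-3.28, -0.0, 0.6]] , "delta_rot": [[-0.0, -0.0, -0.0], [-0.0, -0.0, -0.0], [-0.0, -0.0, -0.0], [-0.0, -0.0, -0.0], [-0.0, -0.0, -0.0]] }
CALL
 {"translation": [[-3.27, -0.0, 0.6]] , "delta_rot": [[-0.0, -0.0, -0.0]] }
end [0.4362 0.097  0.11  ]
```

>>> play_rows --translation '[[0,-2.0,0],[0,-4.0,0],[0,-4.0,0],[-3.3,0,0.6],[-3.3,0,0.6]]' --delta_rot '[[0,0,0],[0,0,0],[0,0,0],[0,0,0],[0,0,0]]'

```text
time: 29.42
tool_pos: [0.4337, 0.0659, 0.1108]
tool_rot: [-1.257, 1.129, -1.129]
ft_force: [0.0, 0.4, -1.7]
opening: 0.046
```

>>> play_rows --translation '[[-3.3,0,0.6],[0,0,0],[0,0,0]]' --delta_rot '[[0,0,0],[0,0,0],[0,0,0]]'

```text
time: 29.8
tool_pos: [0.4355, 0.098, 0.11]
tool_rot: [-1.259, 1.129, -1.129]
ft_force: [0.7, -1.0, -1.3]
opening: 0.046
```

```bash
python3 shot.py wrist w19; python3 plan.py 25 .4362 .0975 .021 6.3
```

```text
t 29.85 pos [0.4356 0.0976 0.1101] ang 6.2 tilt 0.04 open 0.0462 F [ 0.1  0.2 -1.3] q [-0.81  0.33  0.59  2.17 -0.27  0.72  0.07]
CALL
 {"translation": [[0.0, 2.23, 0.02], [0.01, 2.22, 0.01], [0.0, 2.23, 0.02], [0.01, 2.23, 0.02]] , "delta_rot": [[0.0, -0.0, 0.0], [0.0, -0.0, 0.0], [0.0, -0.0, 0.0], [0.0, -0.0, 0.0]] }
end [0.4362 0.0975 0.021 ]
```

View pics/w19.png

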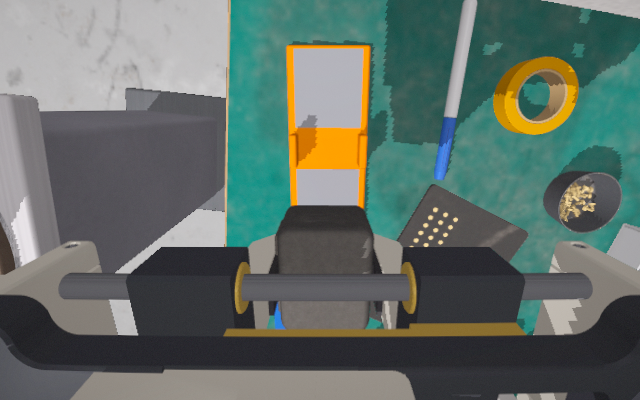

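>>> play_rows --translation '[[0,2.2,0.1],[0,2.2,0],[0,2.2,0],[0,2.2,0],[0,0,0]]' --delta_rot '[[0,0,0],[0,0,0],[0,0,0],[0,0,0],[0,0,0]]'

```text
time: 30.48
tool_pos: [0.4359, 0.0971, 0.0213]
tool_rot: [-1.261, 1.132, -1.13]
ft_force: [0.4, 0.2, -0.8]
opening: 0.0456
```

>>> play_rows --translation '[[0,0,0],[0,0,0]]' --delta_rot '[[0,0,0],[0,0,0]]'

```text
time: 30.72
tool_pos: [0.4375, 0.0986, 0.023]
tool_rot: [-1.257, 1.128, -1.129]
ft_force: [-0.8, 0.8, -2.3]
opening: 0.0458
```

```bash
python3 shot.py wrist w20; python3 plan.py 25 .4362 .0975 .0135 6.3
```

```text
t 30.77 pos [0.4374 0.0987 0.023 ] ang 6.2 tilt 0.08 open 0.0457 F [ 0.4  0.3 -1.2] q [-0.68  0.49  0.45  2.23 -0.44  0.5   0.22]
CALL
 {"translation": [[0.11, 0.95, -0.14]] , "delta_rot": [[-0.1, -0.1, -0.0]] }
end [0.4362 0.0975 0.0135]
```

View pics/w20.png

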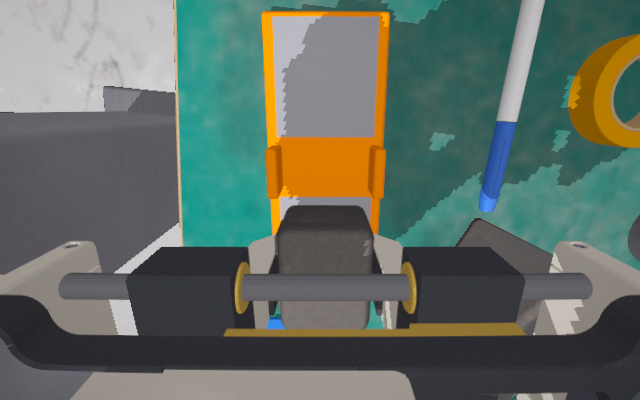

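>>> play_rows --translation '[[0.1,0.5,-0.1],[0,0.3,0],[0,0.15,0],[0,0,0],[0,0,0]]' --delta_rot '[[0,0,0],[0,0,0],[0,0,0],[0,0,0],[0,0,0]]'

```text
time: 31.4
tool_pos: [0.4358, 0.0975, 0.0132]
tool_rot: [-1.258, 1.13, -1.128]
ft_force: [-3.9, -0.9, 14.3]
opening: 0.0459
```

```bash
python3 plan.py 25 .4362 .0975 .0135 6.3
```

```text
t 31.4 pos [0.4358 0.0975 0.0132] ang 6.2 tilt 0.05 open 0.0459 F [-3.9 -0.9 14.3] q [-0.66  0.51  0.43  2.24 -0.46  0.48  0.24]
CALL
 {"translation": [[0.0, -0.03, 0.04]] , "delta_rot": [[0.0, -0.1, -0.0]] }
end [0.4362 0.0975 0.0135]
```

>>> play_rows --translation '[[0,-0.07,0],[0,0,0],[0,0,0]]' --delta_rot '[[0,0,0],[0,0,0],[0,0,0]]'

```text
time: 31.78
tool_pos: [0.436, 0.0975, 0.0133]
tool_rot: [-1.259, 1.129, -1.129]
ft_force: [0.5, -0.2, -1.0]
opening: 0.0463
```

>>> play_rows --translation '[[0,0,0],[0,0,0],[0,0,0],[0,0,0]]' --delta_rot '[[0,0,0],[0,0,0],[0,0,0],[0,0,0]]' --grip 0.33

```text
time: 32.28
tool_pos: [0.436, 0.0975, 0.0134]
tool_rot: [-1.259, 1.129, -1.129]
ft_force: [-0.5, -0.5, -1.2]
opening: 0.0614
```

>>> play_rows --translation '[[0,-1.0,0],[0,-3.0,0],[0,-4.0,0],[0,-4.0,0],[0,0,0]]' --delta_rot '[[0,0,0],[0,0,0],[0,0,0],[0,0,0],[0,0,0]]'

```text
time: 32.9
tool_pos: [0.4377, 0.098, 0.1363]
tool_rot: [-1.253, 1.126, -1.129]
ft_force: [0.7, 0.9, -0.8]
opening: 0.0619
```

```bash
python3 shot.py wrist w21 adapter_mid; python3 plan.py 35 .4365 -.0701 .135 6.3
```

```text
t 33.0 pos [0.436  0.0978 0.1338] ang 6.2 tilt 0.07 open 0.0615 F [-0.3 -0.4 -0.7] q [-0.85  0.29  0.63  2.14 -0.24  0.78  0.05]
CALL
 {"translation": [[3.34, -0.03, -0.35], [3.34, -0.02, -0.36], [3.34, -0.03, -0.35], [3.34, -0.03, -0.36], [3.34, -0.02, -0.35]] , "delta_rot": [[-0.0, -0.0, -0.0], [-0.0, -0.0, -0.0], [-0.0, -0.0, -0.0], [-0.0, -0.0, -0.0], [-0.0, -0.0, -0.0]] }
end [ 0.4365 -0.0701  0.135 ]
```

View pics/w21.png

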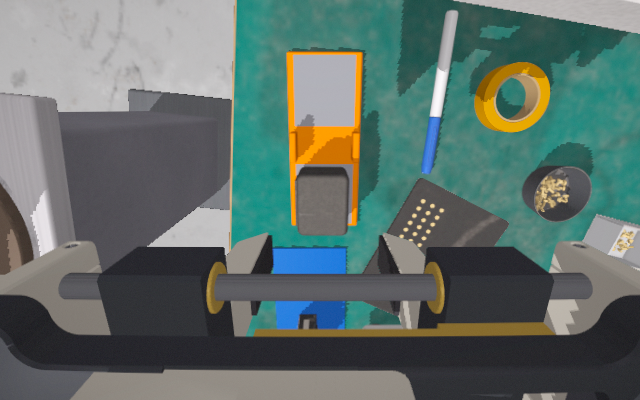

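Adapter is back on its end field. Now the module.

>>> play_rows --translation '[[3.3,0,-0.4],[3.3,0,-0.4],[3.4,0,-0.3],[3.4,0,-0.3],[3.3,0,-0.3]]' --delta_rot '[[0,0,0],[0,0,0],[0,0,0],[0,0,0],[0,0,0]]' --grip 0.5

```text
time: 33.62
tool_pos: [0.4362, -0.0715, 0.1325]
tool_rot: [-1.26, 1.131, -1.128]
ft_force: [0.0, 0.6, 0.9]
opening: 0.0459
```

>>> play_rows --translation '[[0,0,0],[0,0,0]]' --delta_rot '[[0,0,0],[0,0,0]]'

```text
time: 33.88
tool_pos: [0.4366, -0.0699, 0.1327]
tool_rot: [-1.26, 1.13, -1.128]
ft_force: [-0.9, -0.4, -0.3]
opening: 0.0458
```

```bash
python3 shot.py wrist w22 cam_mid; python3 plan.py 25 .4365 -.0701 .065 6.3 .4365 -.0701 .025 6.3
```

```text
cam_mid [ 0.4378 -0.0634  0.055 ] 0.9
t 33.98 pos [ 0.4369 -0.0693  0.1329] ang 6.3 tilt 0.07 open 0.0455 F [ 0.   0.2 -0.3] q [-0.5   0.29  0.67  2.15 -0.26  0.78  0.45]
CALL
 {"translation": [[0.02, 2.26, -0.01], [0.03, 2.27, -0.01], [0.02, 2.26, -0.02], [0.0, 2.0, 0.0], [0.0, 2.0, 0.01]] , "delta_rot": [[0.0, 0.0, -0.0], [0.0, 0.0, -0.0], [0.0, 0.0, -0.0], [0.0, 0.0, -0.0], [0.0, 0.0, -0.0]] }
end [ 0.4365 -0.07    0.025 ]
```

View pics/w22.png

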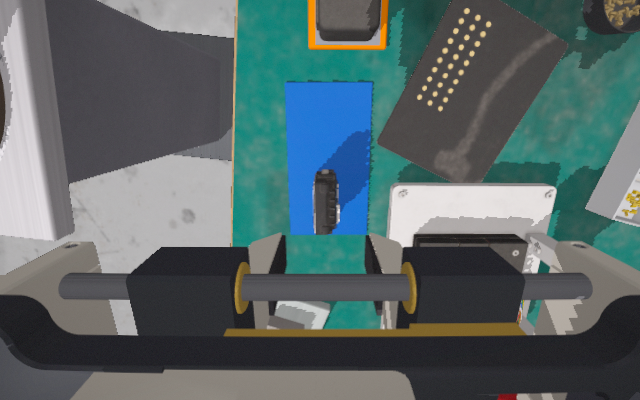

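>>> play_rows --translation '[[0,2.3,0],[0,2.3,0],[0,2.3,0],[0,2.0,0],[0,1.8,0]]' --delta_rot '[[0,0,0],[0,0,0],[0,0,0],[0,0,0],[0,0,0]]'

```text
time: 34.6
tool_pos: [0.4371, -0.0692, 0.0255]
tool_rot: [-1.26, 1.128, -1.127]
ft_force: [0.4, 0.3, 0.4]
opening: 0.0457
```

>>> play_rows --translation '[[0,0,0],[0,0,0]]' --delta_rot '[[0,0,0],[0,0,0]]'

```text
time: 34.85
tool_pos: [0.4374, -0.0699, 0.0268]
tool_rot: [-1.259, 1.128, -1.128]
ft_force: [0.3, 0.8, -0.4]
opening: 0.0462
```

```bash
python3 shot.py wrist w23; python3 plan.py 25 .4365 -.0701 .0167 6.3
```

```text
t 34.9 pos [ 0.4376 -0.0701  0.027 ] ang 6.3 tilt 0.05 open 0.0462 F [ 0.2  0.1 -0.1] q [-0.34  0.49  0.51  2.24 -0.48  0.52  0.64]
CALL
 {"translation": [[-0.01, 1.03, -0.11]] , "delta_rot": [[-0.0, -0.0, -0.0]] }
end [ 0.4365 -0.0701  0.0167]
```

View pics/w23.png

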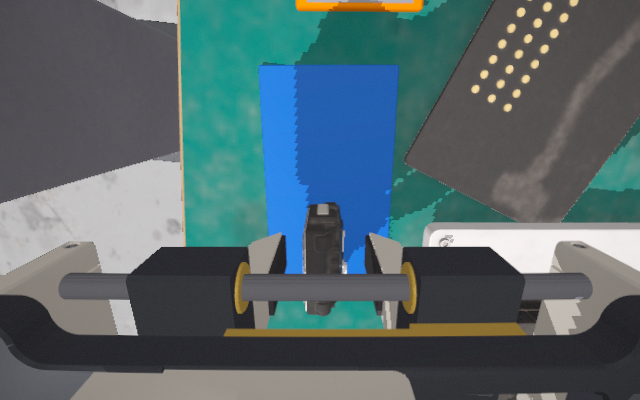

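>>> play_rows --translation '[[0,0.7,-0.1],[0,0.3,0],[0,0,0],[0,0,0]]' --delta_rot '[[0,0,0],[0,0,0],[0,0,0],[0,0,0]]'

```text
time: 35.4
tool_pos: [0.4363, -0.0705, 0.0165]
tool_rot: [-1.258, 1.129, -1.129]
ft_force: [0.7, -0.4, -0.5]
opening: 0.0462
```

>>> play_rows --translation '[[0,0,0],[0,0,0],[0,0,0],[0,0,0],[0,0,0]]' --delta_rot '[[0,0,0],[0,0,0],[0,0,0],[0,0,0],[0,0,0]]' --grip 1 --squeeze 15

```text
time: 36.02
tool_pos: [0.4363, -0.0704, 0.0165]
tool_rot: [-1.259, 1.129, -1.129]
ft_force: [0.9, 0.2, 0.1]
opening: 0.0208
```

```bash
python3 plan.py 40 .4365 -.0701 .135 6.3 .4264 .1945 .135 6.3
```

```text
t 36.02 pos [ 0.4363 -0.0704  0.0165] ang 6.2 tilt 0.01 open 0.0208 F [0.9 0.2 0.1] q [-0.32  0.5   0.48  2.25 -0.5   0.49  0.66]
CALL
 {"translation": [[-0.01, -3.95, 0.01], [-0.01, -3.95, 0.01], [-0.01, -3.95, 0.01], [-3.77, -0.0, 0.27], [-3.78, -0.0, 0.26]] , "delta_rot": [[-0.0, -0.0, -0.0], [-0.0, -0.0, -0.0], [-0.0, -0.0, -0.0], [-0.0, -0.0, -0.0], [-0.0, -0.0, -0.0]] }
CALL
 {"translation": [[-3.77, -0.0, 0.27], [-3.77, -0.0, 0.27], [-3.78, -0.0, 0.26], [-3.77, -0.0, 0.27], [-3.78, -0.0, 0.26]] , "delta_rot": [[-0.0, -0.0, -0.0], [-0.0, -0.0, -0.0], [-0.0, -0.0, -0.0], [-0.0, -0.0, -0.0], [-0.0, -0.0, -0.0]] }
end [0.4263 0.1945 0.135 ]
```

>>> play_rows --translation '[[0,-3.0,0],[0,-4.0,0],[0,-4.5,0],[-3.8,0,0.3],[-3.8,0,0.3]]' --delta_rot '[[0,0,0],[0,0,0],[0,0,0],[0,0,0],[0,0,0]]'

```text
time: 36.65
tool_pos: [0.4342, 0.0066, 0.132]
tool_rot: [-1.256, 1.129, -1.13]
ft_force: [1.0, 0.4, -0.4]
opening: 0.021
```

>>> play_rows --translation '[[-3.8,0,0.3],[-3.8,0,0.3],[-3.8,0,0.3],[-3.8,0,0.2],[-3.7,0,0.2]]' --delta_rot '[[0,0,0],[0,0,0],[0,0,0],[0,0,0],[0,0,0]]'

```text
time: 37.28
tool_pos: [0.426, 0.1963, 0.1314]
tool_rot: [-1.259, 1.129, -1.129]
ft_force: [0.0, 0.6, -1.3]
opening: 0.021
```

>>> play_rows --translation '[[0,0,0],[0,0,0]]' --delta_rot '[[0,0,0],[0,0,0]]'

```text
time: 37.52
tool_pos: [0.4262, 0.1943, 0.1313]
tool_rot: [-1.259, 1.129, -1.129]
ft_force: [0.2, 0.3, -0.7]
opening: 0.0208
```

```bash
python3 shot.py wrist w24; python3 plan.py 25 .4264 .1945 .03 6.3
```

```text
t 37.58 pos [0.4263 0.1939 0.1313] ang 6.2 tilt 0.03 open 0.0209 F [ 1.1 -0.5 -1.1] q [-1.03  0.33  0.63  2.1  -0.27  0.79 -0.13]
CALL
 {"translation": [[-0.01, 2.03, 0.0], [-0.01, 2.02, 0.01], [-0.02, 2.03, 0.0], [-0.01, 2.03, 0.01], [-0.01, 2.02, 0.0]] , "delta_rot": [[0.0, -0.0, 0.0], [0.0, -0.0, 0.0], [0.0, -0.0, 0.0], [0.0, -0.0, 0.0], [0.0, -0.0, 0.0]] }
end [0.4264 0.1945 0.03  ]
```

View pics/w24.png

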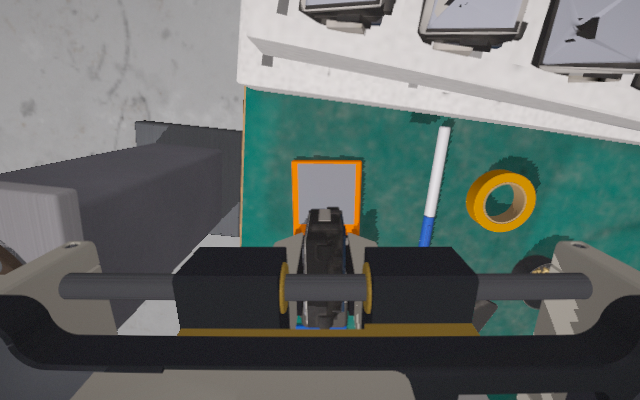

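>>> play_rows --translation '[[0,2.0,0],[0,2.0,0],[0,2.0,0],[0,2.0,0],[0,2.0,0]]' --delta_rot '[[0,0,0],[0,0,0],[0,0,0],[0,0,0],[0,0,0]]'

```text
time: 38.2
tool_pos: [0.4267, 0.1937, 0.031]
tool_rot: [-1.258, 1.13, -1.131]
ft_force: [0.5, 0.2, -1.2]
opening: 0.021
```

>>> play_rows --translation '[[0,0,0],[0,0,0]]' --delta_rot '[[0,0,0],[0,0,0]]'

```text
time: 38.45
tool_pos: [0.4268, 0.1944, 0.032]
tool_rot: [-1.258, 1.13, -1.13]
ft_force: [0.0, 0.4, -0.6]
opening: 0.0209
```

```bash
python3 shot.py wrist w25; python3 plan.py 25 .4264 .1945 .0195 6.3
```

```text
t 38.5 pos [0.427  0.1948 0.0322] ang 6.2 tilt 0.06 open 0.0204 F [-0.7  0.6  0.5] q [-0.91  0.5   0.49  2.18 -0.44  0.56  0.02]
CALL
 {"translation": [[0.02, 1.27, -0.06]] , "delta_rot": [[-0.1, -0.1, -0.0]] }
end [0.4264 0.1945 0.0195]
```

View pics/w25.png

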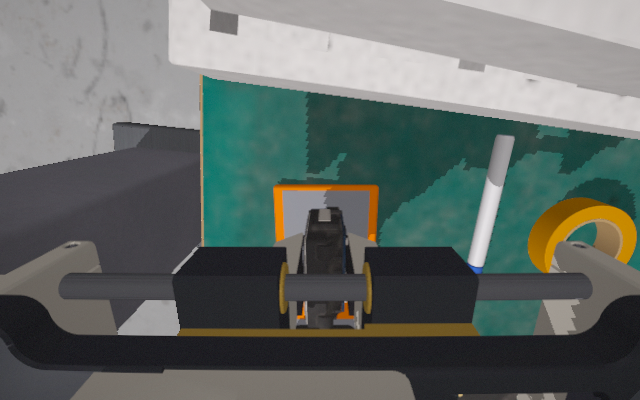

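>>> play_rows --translation '[[0,0.7,0],[0,0.4,0],[0,0.15,0],[0,0,0],[0,0,0]]' --delta_rot '[[0,0,0],[0,0,0],[0,0,0],[0,0,0],[0,0,0]]'

```text
time: 39.12
tool_pos: [0.4262, 0.1951, 0.0192]
tool_rot: [-1.259, 1.129, -1.128]
ft_force: [-2.3, -1.0, 7.8]
opening: 0.021
```

```bash
python3 plan.py 25 .4264 .1945 .0195 6.3
```

```text
t 39.12 pos [0.4262 0.1951 0.0192] ang 6.2 tilt 0.03 open 0.021 F [-2.3 -1.   7.8] q [-0.89  0.52  0.47  2.18 -0.47  0.53  0.04]
CALL
 {"translation": [[0.06, -0.03, 0.01]] , "delta_rot": [[0.0, -0.1, -0.0]] }
end [0.4264 0.1945 0.0195]
```

In contact (7.8 N); ease slightly, release gently, and rise.

>>> play_rows --translation '[[0,-0.04,0],[0,0,0],[0,0,0]]' --delta_rot '[[0,0,0],[0,0,0],[0,0,0]]'

```text
time: 39.5
tool_pos: [0.4264, 0.195, 0.0192]
tool_rot: [-1.259, 1.129, -1.129]
ft_force: [-0.5, 1.0, -1.0]
opening: 0.0205
```

>>> play_rows --translation '[[0,0,0],[0,0,0],[0,0,0],[0,0,0]]' --delta_rot '[[0,0,0],[0,0,0],[0,0,0],[0,0,0]]' --grip 0.5

```text
time: 40.0
tool_pos: [0.4264, 0.195, 0.0193]
tool_rot: [-1.259, 1.129, -1.129]
ft_force: [-0.2, -0.1, 0.2]
opening: 0.0457
```

>>> play_rows --translation '[[0,-1.0,0],[0,-3.0,0],[0,-4.0,0],[0,-4.0,0],[0,-3.0,0]]' --delta_rot '[[0,0,0],[0,0,0],[0,0,0],[0,0,0],[0,0,0]]'

```text
time: 40.62
tool_pos: [0.4266, 0.1949, 0.1715]
tool_rot: [-1.257, 1.129, -1.129]
ft_force: [-0.2, 0.6, -0.0]
opening: 0.0459
```

```bash
python3 plan.py 40 .379 .141 .263 6.3
```

```text
t 40.62 pos [0.4266 0.1949 0.1715] ang 6.2 tilt 0.08 open 0.0459 F [-0.2  0.6 -0. ] q [-1.09  0.27  0.68  2.05 -0.22  0.89 -0.18]
CALL
 {"translation": [[1.61, -3.05, -1.77], [1.61, -3.06, -1.77], [1.62, -3.05, -1.76]] , "delta_rot": [[-0.0, -0.0, -0.0], [-0.0, -0.0, -0.0], [-0.0, -0.0, -0.0]] }
end [0.3791 0.141  0.263 ]
```

>>> play_rows --translation '[[1.6,-3.0,-1.8],[1.6,-3.0,-1.8],[1.6,-3.0,-1.8],[0,0,0],[0,0,0]]' --delta_rot '[[0,0,0],[0,0,0],[0,0,0],[0,0,0],[0,0,0]]'

```text
time: 41.25
tool_pos: [0.3778, 0.1419, 0.2592]
tool_rot: [-1.258, 1.129, -1.128]
ft_force: [0.6, 0.4, -0.5]
opening: 0.0461
```

```bash
python3 shot.py wrist w26 cam_mid adapter_mid; python3 shot.py scene s26 cam_mid adapter_mid block_mid plate; python3 shot.py top t26 cam_mid adapter_mid block_mid plate pen amber_roll dark_cup; python3 - <<'E'
import cv2
a=cv2.imread('pics/w26.png'); cv2.imwrite('pics/w26z.png',cv2.resize(a[90:240,315:435],None,fx=4,fy=4,interpolation=cv2.INTER_CUBIC))
E
```

```text
cam_mid [0.4228 0.1976 0.0584] 0.75
adapter_mid [0.4344 0.1044 0.0481] 0.74
cam_mid [0.424  0.1776 0.0384] 0.67
adapter_mid [0.4285 0.0731 0.0402] 0.61
block_mid [ 0.4076 -0.2327  0.0318] 0.57
block_mid [0.4281 0.0772 0.0423] 0.19
plate [ 0.4029 -0.246   0.0119] 0.69
cam_mid [0.4347 0.0916 0.045 ] 0.24
adapter_mid [0.4367 0.0937 0.0423] 0.65
block_mid [0.6688 0.1246 0.0073] 0.71
block_mid [ 0.4117 -0.2264  0.0309] 0.49
plate [ 0.4057 -0.2239  0.0125] 0.73
pen [0.5313 0.198  0.0062] 0.64
pen [0.442  0.1423 0.0104] 0.32
amber_roll [0.6015 0.2059 0.0179] 0.88
dark_cup [0.6682 0.1205 0.0071] 0.74
dark_cup [0.4315 0.1724 0.051 ] 0.41
```

View pics/w26z.png

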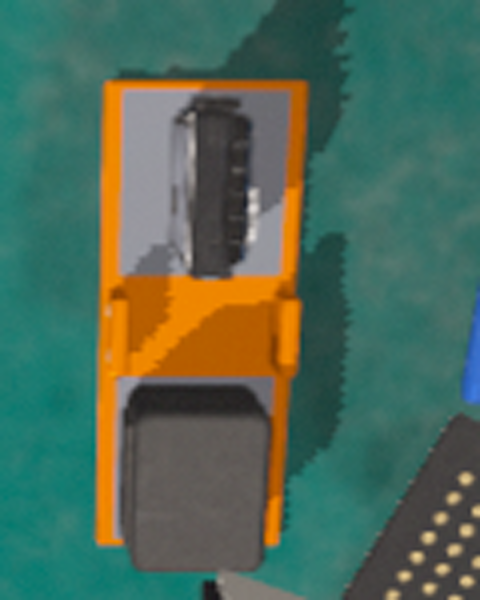

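View pics/s26.png

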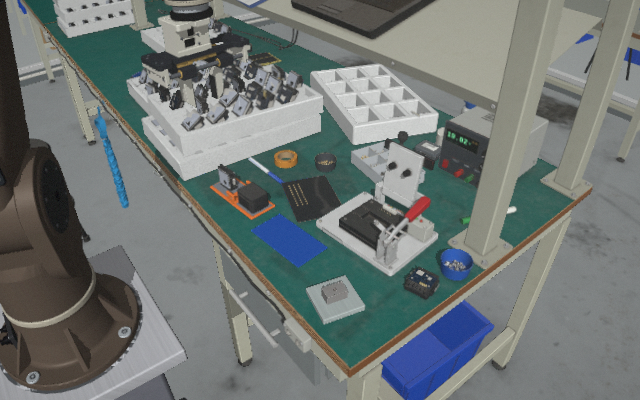

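View pics/t26.png

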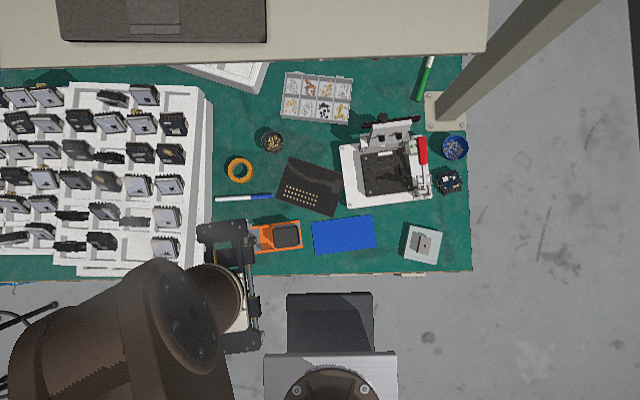

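```bash
python3 - <<'E'
import cv2,numpy as np
a=cv2.imread('pics/scene0.png',0);b=cv2.imread('pics/s26.png',0)
for n,(x0,x1,y0,y1) in dict(cam=(214,238,163,190),adapter=(236,272,180,214)).items():
    t=cv2.resize(a[y0:y1,x0:x1],None,fx=4,fy=4,interpolation=3);s=cv2.resize(b[y0-8:y1+8,x0-8:x1+8],None,fx=4,fy=4,interpolation=3)
    r=cv2.matchTemplate(s,t,cv2.TM_CCOEFF_NORMED);_,v,_,l=cv2.minMaxLoc(r);print(n,v,(np.array(l)/4-8))
from bench import order,readout
print(readout.get_state()['qd'])
print(order.close_job())
E
```

```text
cam 0.8849847316741943 [1. 0.]
adapter 0.9854833483695984 [0. 0.]
[-2.82664354e-05 -5.93873727e-04  1.26590393e-03 -2.26318180e-04
  1.12751116e-04 -1.46231190e-03  1.53280731e-03]
the job is handed in; nothing more can be done
None
```

The task ran through in order and I handed the job in after about 41.5 s. No verdict comes back, so the following rests on my own checks.

- **Order of work:** The camera module and the adapter went upright onto the blue mat. The steel block then went onto the inspection plate. The adapter and the module went back to their own ends of the caddy, placed at the same tool poses I picked them from.
- **Block:** It measured about 1 mm from the plate centre in the wrist image and lies flat.
- **Module and adapter:** Comparing the first and last scene pictures, the adapter shows a shift of 0 px and the module about 1 px, roughly 2 mm. Both look upright and in line with the caddy.
- **Pen, tape roll and cup:** The detector puts the pen and tape roll within about 2 mm of where they started, and the cup within about 6 mm. I treat the cup's figure as detector scatter, since the gripper never went near it.
- **Forces:** The highest reading I saw was about 14–15 N, when the adapter touched down on the caddy. The gripper ended well clear of everything.
- **Readings that disagreed:** Detector positions from the wrist, top and scene cameras differed from each other by 10–30 mm in places. The last top view also gave a false hit for the block at the cup. I used corner measurements in the pictures instead.

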